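Set out the soldering consumables in a row on the repair mat

TASK

Set out the consumables on the dark mat, in one straight line with the opened phone and the multimeter: lay the solder reel flat midway between the phone and the meter, and the small tape roll flat and centred on top of the reel; stand the tall bottle midway between the reel and the phone, and the open off-white pot midway between the reel and the meter. Everything stands upright, and the short bottle with the ribbed yellow cap and the side cutters beside the mat stay where they are.

Things in the scene. Friction and masses are not known exactly. Their poses are not given: they have to be found in the camera images.
- reel_c (a point): solder reel: two round flanges, 60 mm in diameter, on a thinner white wound core, 28 mm high over all, 0.2 kg, loose, lying flat on one flange. Point: its centre, half-way up (14 mm above its underside). Its z axis points up along its own axis. Grasp over the 60 mm flanges.
- tape_c (a point): small narrow tape roll: a flat ring, 61 mm outside diameter, about 35 mm hole, 12 mm high, loose, lying flat. Point: its centre, half-way up (6 mm above its underside). Its z axis points up along its own axis.
- bottle_c (a point): tall bottle: the tallest loose thing, white round body 46 mm in diameter with narrower shoulder and red screw cap, 100 mm high, 0.08 kg, loose, upright. Point: its centre, half-way up (50 mm above its underside). Its z axis points up along its own axis. The cylindrical body reaches from the foot to about 60 mm up.
- pot_c (a point): open off-white pot with a solid amber filling below the rim, slightly tapered, 42 mm in diameter at the rim, 46 mm high, loose, upright. Point: its centre, half-way up (23 mm above its underside). Its z axis points up along its own axis.
- phone: opened phone, 148 x 73 mm, 10 mm thick, white frame with dark inner parts, fixed flat on one end of the mat (which end varies). Origin: centre of its underside, 2 mm above the worktop; x along its length, z up. Across its 73 mm width it faces the row.
- meter: hand multimeter, 142 x 69 mm, 42 mm high, with a round dial, fixed flat on the other end of the mat. Origin: centre of its underside, 2 mm above the worktop; x along its length, z up.
- mat: thin dark rubber mat, 540 x 160 mm, 2 mm thick, fixed on the worktop. Origin: centre of its underside; y along its length (the line of the row, roughly left-right as the robot sees it), x across it, away from the robot, z up. The phone and the meter lie on its long centre line, each centred 220 mm from the mat's centre, one to each side.
- amber_c (a point): short bottle with a ribbed yellow cap, 43 mm in diameter, 74 mm high, loose, a bystander to the right of the mat. Point: its centre, 37 mm above its underside.
- cutters_c (a point): side cutters with two long orange handles, 122 x 40 mm, 10 mm thick, loose, lying flat, a bystander to the left of the mat. Point: their centre, 5 mm above their underside.
Things that resemble listed ones, but are neither listed nor needed, are in the scene too. What is shaped like the part that bears pot_c but turquoise is not meant.

How it is judged:
At the end, for the whole second after the job is handed in: Reel flat on the mat within 15 mm of its centre; tape roll on it, axes within 10 mm; bottle centre 95-125 mm from both reel and phone centres, pot likewise from reel and meter; both within 15 mm of the mat's long centre line; all four tilted under 0.1 rad and at rest (horizontal distance between reel_c and mat below 0.015 m and height (world z) of reel_c between 0.012 and 0.02 m and horizontal distance between tape_c and reel_c below 0.01 m and height (world z) of tape_c between 0.032 and 0.04 m and horizontal distance between bottle_c and reel_c between 0.095 and 0.125 m and horizontal distance between bottle_c and phone between 0.095 and 0.125 m and x of bottle_c in the frame of mat between -0.015 and 0.015 m and height (world z) of bottle_c between 0.047 and 0.057 m and horizontal distance between pot_c and reel_c between 0.095 and 0.125 m and horizontal distance between pot_c and meter between 0.095 and 0.125 m and x of pot_c in the frame of mat between -0.015 and 0.015 m and height (world z) of pot_c between 0.02 and 0.03 m and angle between each of reel_c, tape_c, bottle_c, pot_c's own z axis and vertical below 0.1 rad and linear speed of each of reel, tape, bottle, pot below 0.01 m/s and angular speed of each of reel, tape, bottle, pot below 0.15 rad/s); the robot touches nothing.
It fails at once if the short bottle is moved more than 30 mm (distance of amber_c from where it was at the start of the episode above 0.03 m).
It fails at once if the side cutters are moved more than 30 mm (distance of cutters_c from where it was at the start of the episode above 0.03 m).
It also fails if it takes over 120 s, if anything falls off the work surface, if the arm or the gripper's body presses on something with over 40 N, if the wrist force passes 120 N, or if a joint passes its speed limit or range.

ROBOT

A 6-joint arm with a two-finger parallel gripper is mounted at the origin on a cart in front of the work surface, level with it; the furniture and walls round the work are solid. World frame = base frame: x ahead of the robot, y to its left, z up, the work surface at z = 0. Lengths are in m, angles in rad, forces in N, time in s.
With the tool pointing down it reaches from about 0.35 to 0.975 m from the base axis. Payload 4.9 kg.
Tool frame: the origin (TCP) lies at the very end of the fingers, on their centre line; the grasp point (between the pads) lies 19 mm behind it; x points along the fingers, y is the direction in which the jaws open and shut, and the axes are right-handed (so a half turn about x gives the same grasp; the last joint's range is limited). The gripper opens to 85 mm and grips with 20 to 120 N. Pads are 22 mm wide; open, the fingers measure 114 mm over their backs; the gripper's body (76 mm by 85 mm) begins 54 mm behind the grasp point. The pads swing forward as they close: fully open they stand 13 mm farther back than shut.
Start: joints at [-1.397, 0.053, 1.613, -0, 1.476, -0.119], TCP at [0.18, -0.598, 0.231] pointing down, gripper open.
Joint ranges: [-3.01, 3.01], [-1.01, 2.22], [0.06, 2.58], [-1.02, 4.17], [0.09, 2.62], [-3.14, 3.14]. Speed limits (rad/s): [2.57, 2.57, 3.14, 3.14, 3.14, 3.14].

INTERFACE

Orientations are given as a rotation vector (axis times angle).
In Python, from station import ctrl gives the robot as it stands. The module is installed in compiled form; this text tells all that it offers.
- The arm moves only by the shell command python3 -m handwheel 'ROWS' [FORCE]. ROWS is JSON, one flat list of numbers, 7 for each row, row after row: the opening, from 0 (shut) to 1 (fully open), then the shift along the tool's x, y, z in m, then the turn, a rotation vector about the tool's x, y, z in degrees. A call has 1 to 12 rows; each row is the pose to reach, as a shift and turn from the pose commanded when the call began, along the tool's axes at that moment; what a row does not reach only later rows make up. A row lasts 1/12 s, in which the tool goes at most 41.7 mm and 7.16 degrees, less where a joint would pass 70% of its speed; a pose out of reach is approached as far as the arm can. A call with a gripper value outside its range is refused whole. The fingers move at their own pace and stop on an object; FORCE is the grip in N (left out, the last holds). Time passes only in rows, so rows that repeat a pose let the fingers close. It gives the time, the measured TCP pose, the force and the opening at its end, in the units of the state.
- ctrl.get_obs(): the state, without advancing time (a new reading comes with each control period).
- ctrl.get_image(name): name is "scene" or "side" or "wrist"; returns (picture, depth): 400x640x3 uint8, blue, green, red; 400x640 float32, m along the optical axis (not along the pixel's ray), 0 where there is no reading.
- ctrl.camera_params(name): a dict with "fov_y" (degrees; the focal length in pixels is half the picture's height over the tangent of half this angle, whatever the lens; pixels are square), "cx", "cy" (the principal point, pixels), "dist_coeffs" ([k1, k2, p1, p2, k3] as OpenCV has them; the pictures are not rectified), "R" (3x3) and "t" (3): a world point X has camera coordinates R X + t; the wrist camera has in their place "hand_eye" (4x4, takes a point from camera to tool coordinates, whose origin is the TCP and whose axes are the tool frame's). Camera axes: x right, y down, z forward; pixel columns grow to the right and rows downward; lengths in m; the calibration is good to about 2 mm. A picture is of the moment at which its call begins: read the wrist's pose just before it. camera_params takes no time and is no camera call.
- ctrl.finish_job(): hands the job in, once; it reports no verdict.
The state is a dict: "t": time; "q": joint angles; "dq": joint speeds; "effort": joint torques, N m; "tool_pos": TCP position; "tool_rot": TCP orientation; "contact_force": force on the tool from outside, world axes, zero at the start; "wrist_torque": the same for the moment, N m; "opening": finger opening in m.
Only numpy, scipy, OpenCV 4.12 (cv2) and the standard library are available. Lean on these libraries where they do the work, as an engineer would, in place of code of your own. Each camera call takes 0.05 s, during which the arm holds its last target.

## Working session

There is one attempt and no reset: what is moved stays moved. The work goes in short steps, Python scripts to look and compute and a shell command to move; the robot and the scene stay as the last step left them, time stands still between calls to the robot, and variables do not carry over. Pictures are saved under pics/ and viewed, and the job is handed in when it is done.

```bash
mkdir -p pics; ls; cat > h.py <<'E'
import numpy as np, cv2
from station import ctrl
from scipy.spatial.transform import Rotation as R
def K(p,h=400):
    f=h/2/np.tan(np.radians(p['fov_y'])/2)
    return np.array([[f,0,p['cx']],[0,f,p['cy']],[0,0,1]])
def cam(name,obs=None):
    p=ctrl.camera_params(name)
    if name=='wrist':
        T=np.eye(4);T[:3,:3]=R.from_rotvec(obs['tool_rot']).as_matrix();T[:3,3]=obs['tool_pos']
        M=T@np.array(p['hand_eye']);return p,M[:3,:3],M[:3,3]
    Rw=np.array(p['R']).T;return p,Rw,-Rw@np.array(p['t'])
def grab(name):
    o=ctrl.get_obs();im,d=ctrl.get_image(name);c=cam(name,o);return im,d,c,o
def rays(c,uv):
    p,Rw,C=c
    n=cv2.undistortPoints(np.array(uv,float).reshape(-1,1,2),K(p),np.array(p['dist_coeffs'],float)).reshape(-1,2)
    return (Rw@np.c_[n,np.ones(len(n))].T).T,C
def onz(c,uv,z):
    d,C=rays(c,uv);return C+d*((z-C[2])/d[:,2])[:,None]
def cloud(c,uv,dep):
    d,C=rays(c,uv);return C+d*np.array(dep)[:,None]
E
python3 - <<'E'
from h import *
for n in ['scene','side','wrist']:
    im,d,c,o=grab(n);cv2.imwrite(f'pics/a_{n}.png',im);np.savez(f'a_{n}.npz',im=im,d=d)
    print(n,c[0]['fov_y'],c[2],c[1][:,2])
print(o)
E
```

```text
pics
scene 49.050398397026875 [-0.63949596  0.61183496  0.71071783] [ 0.7909791 -0.4148158 -0.4497554]
side 47.11826194275046 [ 0.27682552 -1.27640963  0.63849173] [ 0.14654967  0.9045095  -0.40048192]
wrist 66.06166212611463 [ 0.26209575 -0.57382386  0.37296439] [-0.30829924 -0.09091492 -0.94693509]
{'t': 0.1, 'q': array([-1.39702929e+00,  5.32912125e-02,  1.61415369e+00,  1.21553443e-05,
        1.47604229e+00, -1.19020801e-01]), 'dq': array([-0.00124122, -0.00187762, -0.00072123,  0.00042607,  0.0021337 ,
        0.00061669]), 'effort': array([ 7.42798591e-06, -3.94905174e+01, -3.71365392e+01, -9.14140537e-05,
        3.93137496e-03,  1.30318540e-05]), 'tool_pos': array([ 0.18028045, -0.59783566,  0.23018754]), 'tool_rot': array([ 2.06488282,  0.3064461 , -2.0649658 ]), 'contact_force': array([0.65209557, 0.23515958, 0.08992427]), 'wrist_torque': array([-0.00152324,  0.03751287, -0.00518962]), 'opening': 0.08529783964264913}
```

View pics/a_scene.png

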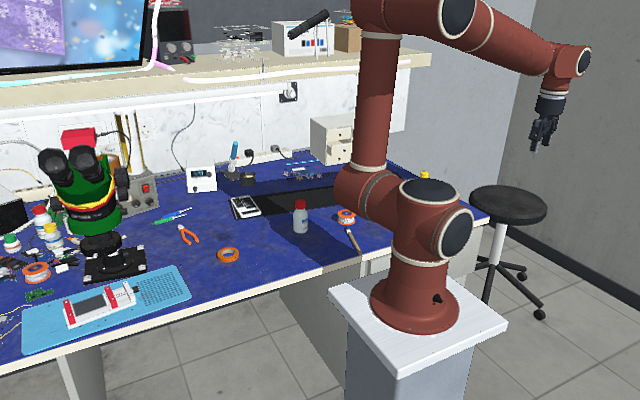

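View pics/a_side.png

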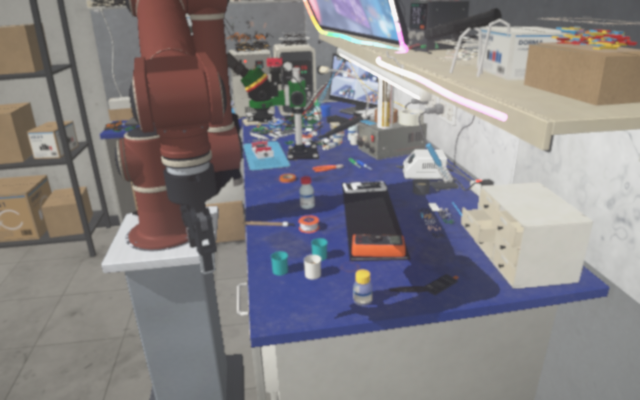

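View pics/a_wrist.png

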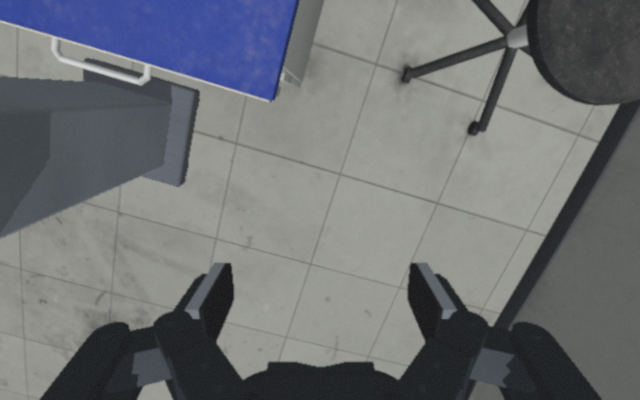

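The scene view shows the tall red-capped bottle (300,216), solder reel (346,217), tape ring (228,255), cutters (188,235) and phone (244,206). The side view shows the reel (308,224), tape (287,178), tall bottle (306,193), off-white pot (313,267), two turquoise pots (320,247) and (279,262), the amber bottle (362,285), and the meter (378,246).

Possible mix-ups:
- **Reel:** the target is at side (308,224). A second orange reel sits by the microscope at scene (36,272).
- **Pot:** the off-white pot is at side (313,267). The turquoise ones are decoys.
- **Bottle:** the target is at scene (300,216). A similar one is at scene (42,217).
- **Tape:** the target is the ring at scene (228,255).

```bash
python3 - <<'E'
from h import *
a=np.load('a_side.npz');b=np.load('a_scene.npz')
c=cv2.resize(a['im'][150:310,230:470],None,fx=3.2,fy=3.2,interpolation=cv2.INTER_CUBIC);cv2.imwrite('pics/b_side.png',c)
c=cv2.resize(b['im'][150:300,150:390],None,fx=3.2,fy=3.2,interpolation=cv2.INTER_CUBIC);cv2.imwrite('pics/b_scene.png',c)
cs=cam('side');cc=cam('scene')
print('side pot top,reel top,tape,bottlecap,amber', *[onz(cs,[uv],z)[0].round(3) for uv,z in [((313,259),.046),((308,219),.028),((287,177),.012),((306,181),.1),((362,274),.074),((320,240),.046),((279,254),.046)]],sep='\n')
print('scene reel,tape,bottle', *[onz(cc,[uv],z)[0].round(3) for uv,z in [((346,213),.028),((228,254),.012),((300,203),.1)]],sep='\n')
E
```

```text
side pot top,reel top,tape,bottlecap,amber
[ 0.403 -0.323  0.046]
[ 0.426 -0.069  0.028]
[0.402 0.326 0.012]
[0.439 0.053 0.1  ]
[ 0.493 -0.452  0.074]
[ 0.435 -0.233  0.046]
[ 0.323 -0.282  0.046]
scene reel,tape,bottle
[ 0.425 -0.066  0.028]
[0.393 0.343 0.012]
[0.43  0.097 0.1  ]
```

View pics/b_side.png

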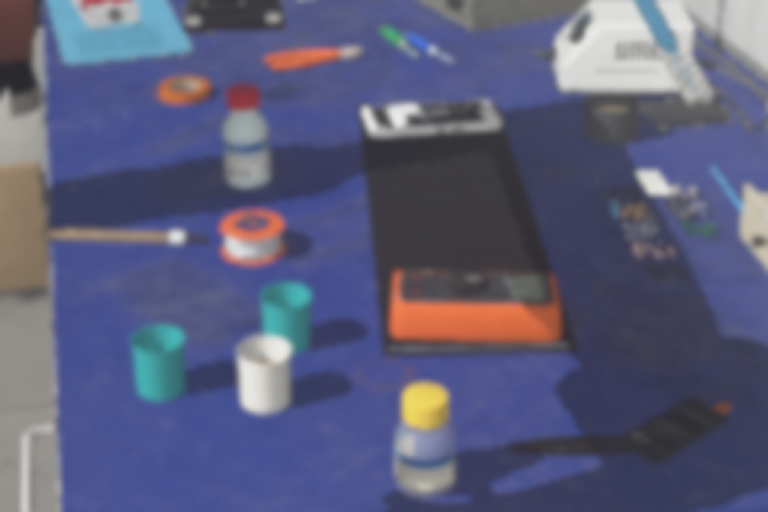

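View pics/b_scene.png

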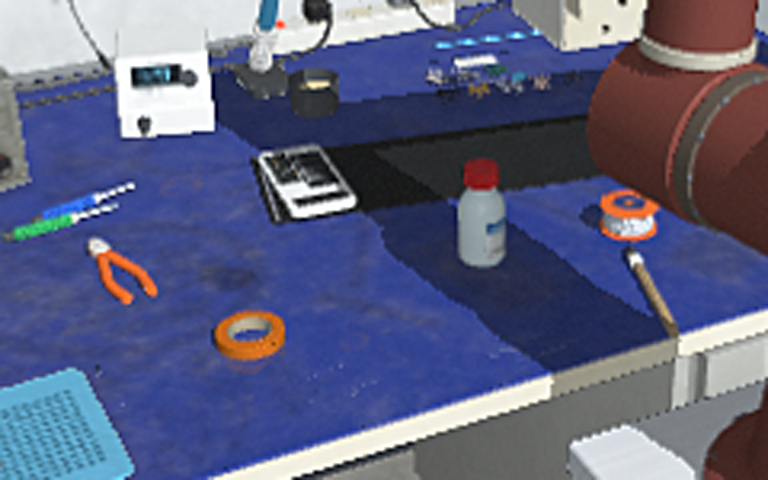

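```bash
cat >> h.py <<'E'
def plan(targets,yaw=None):
    """yaw: deg of tool y axis in world (jaw dir); prints shift in tool axes (mm) and turn deg"""
    o=ctrl.get_obs();M=R.from_rotvec(o['tool_rot']).as_matrix();P=o['tool_pos']
    cur=np.degrees(np.arctan2(M[1,1],M[0,1]))
    print('tool',P.round(4),'yaw',cur.round(2),'down',M[:,0].round(3),'open',round(o['opening'],4),'F',o['contact_force'].round(1),'t',o['t'])
    if yaw is None: yaw=cur
    d=(yaw-cur+90)%180-90
    yy=np.radians(cur+d);y=np.array([np.cos(yy),np.sin(yy),0]);x=np.array([0,0,-1.]);W=np.c_[x,y,np.cross(x,y)]
    print('turn',np.degrees(R.from_matrix(M.T@W).as_rotvec()).round(2),'|alt +-180 about x')
    for t in targets: print(np.round(t,4),'->',((M.T@(np.array(t)-P))*1000).round(1))
E
python3 - <<'E'
from h import *
plan([(.42,-.2,.40),(.45,-.3,.4)],0)
cs=cam('side');cc=cam('scene')
b=np.load('a_side.npz')
# mat corners near meter, side image
for uv in [(230+387/3.2,150+352/3.2),(230+573/3.2,150+349/3.2)]: print(onz(cs,[uv],.002)[0].round(3))
for uv in [(230+362/3.2,150+105/3.2),(230+500/3.2,150+103/3.2),(230+368/3.2,150+140/3.2),(230+502/3.2,150+128/3.2)]: print('phone',onz(cs,[uv],.012)[0].round(3))
E
```

```text
tool [ 0.1803 -0.5979  0.2304] yaw -73.23 down [-0.     0.002 -1.   ] open 0.0857 F [-0.3 -0.9 -0. ] t 0.15
turn [-7.323e+01 -7.000e-02  7.000e-02] |alt +-180 about x
[ 0.42 -0.2   0.4 ] -> [-169.1 -312.1 -344.4]
[ 0.45 -0.3   0.4 ] -> [-169.3 -207.7 -344.2]
[ 0.509 -0.277  0.002]
[ 0.658 -0.304  0.002]
phone [0.595 0.223 0.012]
phone [0.747 0.194 0.012]
phone [0.58  0.125 0.012]
phone [0.728 0.125 0.012]
```

```bash
python3 -m handwheel '[1,-0.04,0,-0.01,0,0,0, 1,-0.08,-0.01,-0.03,-6,0,0, 1,-0.11,-0.03,-0.06,-12,0,0, 1,-0.14,-0.06,-0.09,-18,0,0, 1,-0.16,-0.09,-0.12,-24,0,0, 1,-0.17,-0.12,-0.15,-30,0,0, 1,-0.17,-0.15,-0.18,-36,0,0, 1,-0.17,-0.18,-0.21,-42,0,0, 1,-0.17,-0.2,-0.24,-48,0,0, 1,-0.17,-0.22,-0.27,-54,0,0, 1,-0.17,-0.235,-0.3,-60,0,0, 1,-0.17,-0.25,-0.33,-63,0,0]' 40
python3 - <<'E'
from h import *
plan([])
im,d,c,o=grab('wrist');cv2.imwrite('pics/c1.png',im);np.savez('c1.npz',im=im,d=d,rot=o['tool_rot'],pos=o['tool_pos'])
E
```

```text
t: 1.15
tool_pos: [0.4249, -0.2617, 0.4016]
tool_rot: [1.336, 1.121, -1.336]
contact_force: [0.9, -0.7, 0.8]
opening: 0.0855
tool [ 0.4249 -0.2617  0.4016] yaw -9.97 down [ 0.001 -0.001 -1.   ] open 0.0855 F [ 0.9 -0.7  0.8] t 1.15
turn [-0.    0.02 -0.05] |alt +-180 about x
```

View pics/c1.png

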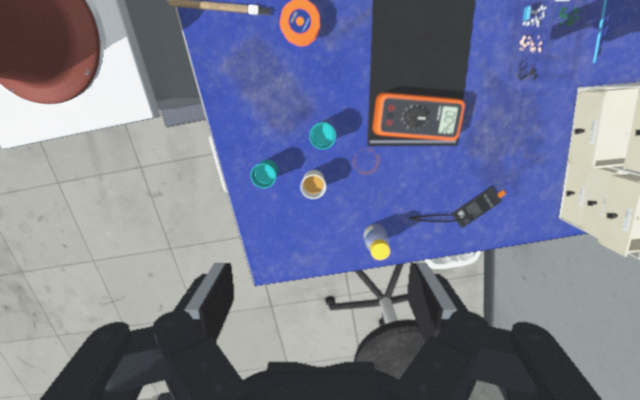

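The wrist view shows the off-white pot with amber filling (313,185), turquoise pots (322,135) and (264,175), the reel (300,21), the meter (419,117), the mat end (412,145), and the amber bottle (378,245). I'll look from farther left as well.

```bash
python3 -m handwheel '[1,0,0.01,-0.03,0,0,0, 1,0,0.02,-0.07,0,0,0, 1,0,0.03,-0.11,0,0,0, 1,0,0.04,-0.15,0,0,0, 1,0,0.05,-0.19,0,0,0, 1,0,0.05,-0.22,0,0,0, 1,0,0.05,-0.25,0,0,0, 1,0,0.05,-0.26,0,0,0, 1,0,0.05,-0.26,0,0,0]'
python3 - <<'E'
from h import *
plan([])
im,d,c,o=grab('wrist');cv2.imwrite('pics/c2.png',im);np.savez('c2.npz',im=im,d=d,rot=o['tool_rot'],pos=o['tool_pos'])
E
```

```text
t: 1.95
tool_pos: [0.5196, -0.015, 0.401]
tool_rot: [1.337, 1.122, -1.337]
contact_force: [-1.0, -0.1, 0.4]
opening: 0.0856
tool [ 0.5196 -0.015   0.401 ] yaw -10.02 down [-0.001  0.    -1.   ] open 0.0856 F [-1.  -0.1  0.4] t 1.95
turn [-0.   -0.01  0.03] |alt +-180 about x
```

View pics/c2.png

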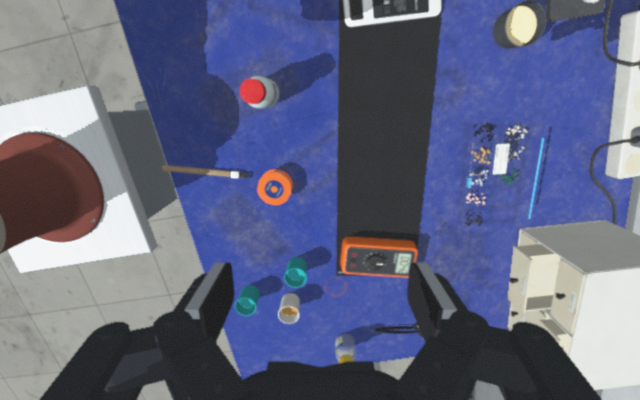

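The second view shows the reel (275,187), bottle cap (253,92), mat (edges about x=340–435), phone edge (345,26)–(440,17), and meter (379,257).

```bash
cat >> h.py <<'E'
def load(f):
    a=np.load(f);o=dict(tool_rot=a['rot'],tool_pos=a['pos']);return a['im'],a['d'],cam('wrist',o),o
def blob(im,lo,hi,roi):
    x0,y0,x1,y1=roi;hsv=cv2.cvtColor(im,cv2.COLOR_BGR2HSV)
    m=cv2.inRange(hsv,np.array(lo),np.array(hi));z=np.zeros_like(m);z[y0:y1,x0:x1]=m[y0:y1,x0:x1]
    cs=cv2.findContours(z,cv2.RETR_EXTERNAL,cv2.CHAIN_APPROX_NONE)[0];k=max(cs,key=cv2.contourArea).reshape(-1,2)
    return k,z
def circ(c,k,z):
    """contour -> plane z -> min enclosing circle"""
    p=onz(c,k,z)[:,:2];(x,y),r=cv2.minEnclosingCircle((p*1000).astype(np.float32));return np.round([x,y,2*r],1),np.round(p.mean(0)*1000,1)
E
python3 - <<'E'
from h import *
im,d,c,o=load('c2.npz');i1,d1,c1,o1=load('c1.npz')
k,_=blob(im,(3,120,120),(18,255,255),(245,160,305,215));print('reel',circ(c,k,.026))
k,_=blob(i1,(3,120,120),(18,255,255),(260,0,340,60));print('reel c1',circ(c1,k,.026))
k,_=blob(im,(170,120,100),(180,255,255),(230,70,285,115));print('cap',circ(c,k,.098),len(k))
cv2.imwrite('pics/d.png',cv2.resize(np.hstack([i1[80:250,250:480]]),None,fx=3,fy=3,interpolation=cv2.INTER_CUBIC))
cv2.imwrite('pics/d2.png',cv2.resize(np.hstack([im[0:300,200:460]]),None,fx=2,fy=2,interpolation=cv2.INTER_CUBIC))
E
```

```text
reel (array([432. , -63.7,  64.9]), array([432.7, -63.7]))
reel c1 (array([431.4, -67.3,  62.6]), array([431. , -66.6]))
cap (array([445.9,  92.4,  34.3]), array([446.3,  92.6])) 199
```

View pics/d.png

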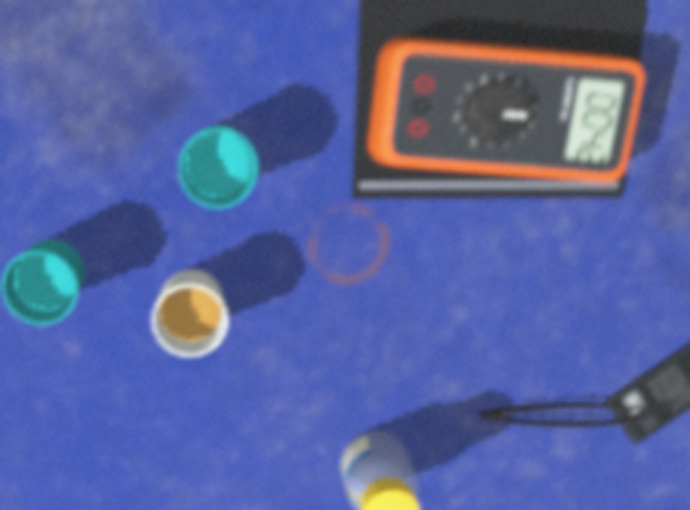

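View pics/d2.png

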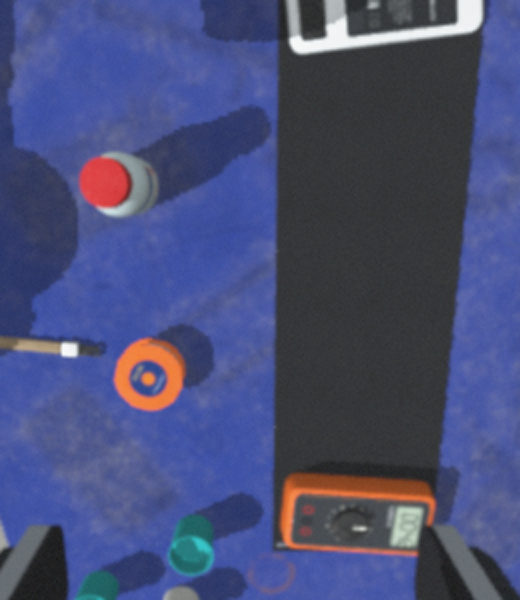

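```bash
python3 - <<'E'
from h import *
im,d,c,o=load('c2.npz');i1,d1,c1,o1=load('c1.npz')
A=onz(c1,[(368,145.3),(457.3,145)],.002);print('mat end corners',A.round(4),np.linalg.norm(A[0]-A[1]))
# edges in c2 via mask
hsv=cv2.cvtColor(im,cv2.COLOR_BGR2HSV);m=((im.max(2)<75)&(hsv[:,:,1]<90))
L=[];Rr=[]
for v in range(60,225,5):
    xs=np.where(m[v,300:460])[0]+300
    xs=xs[(xs>325)&(xs<450)]
    L.append((xs.min()-.5,v));Rr.append((xs.max()+.5,v))
pl=onz(c,L,.002)[:,:2];pr=onz(c,Rr,.002)[:,:2]
fl=cv2.fitLine(pl.astype(np.float32),cv2.DIST_HUBER,0,.01,.01).ravel();fr=cv2.fitLine(pr.astype(np.float32),cv2.DIST_HUBER,0,.01,.01).ravel()
for f in (fl,fr): print('edge dir deg from y',np.degrees(np.arctan2(-f[0]*np.sign(f[1]),abs(f[1]))).round(2),f[2:].round(4))
n=np.array([abs(fl[1]),-fl[0]*np.sign(fl[1])]);print('width',(fr[2:]-fl[2:])@n)
P=onz(c,[(345.5,26),(438,16)],.012);print('phone near edge',P.round(4))
print('pot',onz(c1,[(313.3,186.7)],.046).round(4), onz(c1,[(313.3-13,186.7),(313.3+13,186.7)],.046).round(4))
M=onz(c1,[(250+385/3,80+40/3),(250+640/3,80+60/3),(250+372/3,80+165/3),(250+632/3,80+180/3)],.042);print('meter',M.round(3),M.mean(0))
E
```

```text
mat end corners [[ 0.5111 -0.2714  0.002 ]
 [ 0.6669 -0.2976  0.002 ]] 0.15799961763053413
edge dir deg from y -9.45 [ 0.5498 -0.0377]
edge dir deg from y -9.97 [ 0.7078 -0.0427]
width 0.1565997
phone near edge [[0.5931 0.1655 0.012 ]
 [0.7354 0.1557 0.012 ]]
pot [[ 0.4062 -0.3169  0.046 ]] [[ 0.3846 -0.3132  0.046 ]
 [ 0.4277 -0.3207  0.046 ]]
meter [[ 0.532 -0.188  0.042]
 [ 0.662 -0.22   0.042]
 [ 0.518 -0.25   0.042]
 [ 0.656 -0.282  0.042]] [ 0.59195567 -0.23475771  0.042     ]
```

```bash
python3 - <<'E'
from h import *
plan([(.432,-.0655,.15),(.432,-.0655,.06),(.432,-.0655,-.003)],10)
E
```

```text
tool [ 0.5195 -0.0164  0.401 ] yaw -10.12 down [-0.001 -0.001 -1.   ] open 0.085 F [-0.2 -0.3 -0.8] t 2.0
turn [-20.12   0.03   0.04] |alt +-180 about x
[ 0.432  -0.0655  0.15  ] -> [251.1 -77.3  63.5]
[ 0.432  -0.0655  0.06  ] -> [341.1 -77.3  63.5]
[ 0.432  -0.0655 -0.003 ] -> [404.1 -77.3  63.4]
```

```bash
python3 -m handwheel '[1,0.02,-0.015,0.015,-6,0,0, 1,0.05,-0.03,0.03,-12,0,0, 1,0.085,-0.05,0.045,-18,0,0, 1,0.12,-0.077,0.0635,-20,0,0, 1,0.155,-0.077,0.0635,-20,0,0, 1,0.19,-0.077,0.0635,-20,0,0, 1,0.22,-0.077,0.0635,-20,0,0, 1,0.24,-0.077,0.0635,-20,0,0, 1,0.251,-0.077,0.0635,-20,0,0, 1,0.251,-0.077,0.0635,-20,0,0]'
python3 - <<'E'
from h import *
im,d,c,o=grab('wrist');cv2.imwrite('pics/e.png',im)
k,_=blob(im,(3,120,120),(18,255,255),(200,100,460,350));print('reel',circ(c,k,.026),k.mean(0))
plan([])
E
```

```text
t: 2.83
tool_pos: [0.4304, -0.0663, 0.1474]
tool_rot: [1.083, 1.289, -1.087]
contact_force: [0.3, 1.0, -0.0]
opening: 0.0854
reel (array([431.3, -63.5,  62.2]), array([431.9, -54.2])) [321.94043887 182.69905956]
tool [ 0.4318 -0.0664  0.1496] yaw 9.68 down [-0.002  0.    -1.   ] open 0.0852 F [-0.8 -0.5 -0.2] t 2.8833
turn [-0.   -0.04  0.11] |alt +-180 about x
```

View pics/e.png

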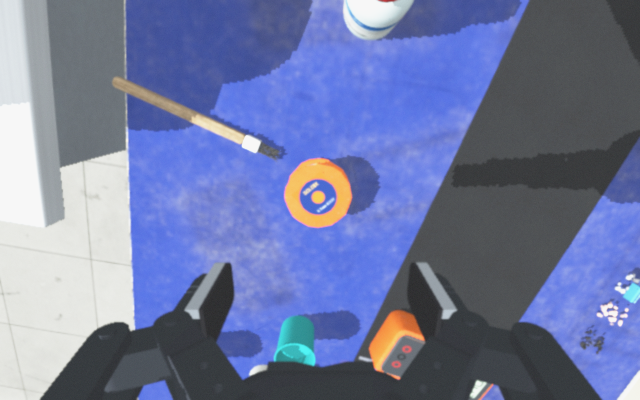

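```bash
python3 -m handwheel '[1,0.03,0,-0.002,0,0,0, 1,0.06,0,-0.002,0,0,0, 1,0.09,0,-0.002,0,0,0, 1,0.115,0,-0.002,0,0,0, 1,0.135,0,-0.002,0,0,0, 1,0.147,0,-0.002,0,0,0, 1,0.153,0,-0.002,0,0,0, 1,0.153,0,-0.002,0,0,0]' 40
python3 -m handwheel '[0.5,0,0,0,0,0,0, 0.5,0,0,0,0,0,0, 0.5,0,0,0,0,0,0, 0.5,0,0,0,0,0,0, 0.5,0,0,0,0,0,0, 0.5,0,0,0,0,0,0]'
```

```text
t: 3.55
tool_pos: [0.4328, -0.0641, -0.0023]
tool_rot: [1.083, 1.285, -1.083]
contact_force: [-0.2, 0.2, 0.1]
opening: 0.0853
t: 4.05
tool_pos: [0.4336, -0.0642, -0.0004]
tool_rot: [1.083, 1.283, -1.082]
contact_force: [-4.3, -0.2, 7.9]
opening: 0.0535
```

```bash
python3 - <<'E'
from h import *
im,d,c,o=grab('wrist');cv2.imwrite('pics/f.png',im)
plan([])
E
```

```text
tool [ 4.335e-01 -6.420e-02 -4.000e-04] yaw 9.78 down [ 0.002 -0.001 -1.   ] open 0.0537 F [-4.8 -0.3  8. ] t 4.1
turn [-0.    0.09 -0.12] |alt +-180 about x
```

View pics/f.png

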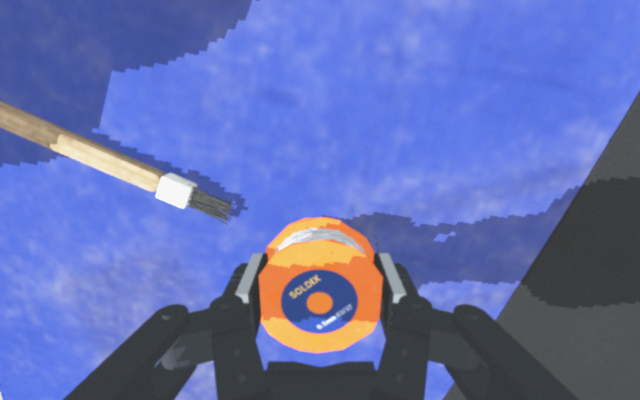

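```bash
python3 -m handwheel '[0.5,-0.005,0,0,0,0,0, 0.5,-0.015,0,0,0,0,0, 0.5,-0.03,0,0,0,0,0, 0.5,-0.05,0,0,0,0,0, 0.5,-0.07,0,0,0,0,0, 0.5,-0.08,0,0,0,0,0, 0.5,-0.08,0,0,0,0,0]'
python3 - <<'E'
from h import *
im,d,c,o=grab('wrist');cv2.imwrite('pics/g.png',im)
im,d,c,o=grab('side');cv2.imwrite('pics/g2.png',cv2.resize(im[150:280,230:400],None,fx=4,fy=4,interpolation=cv2.INTER_CUBIC))
plan([])
E
```

```text
t: 4.68
tool_pos: [0.4344, -0.0643, 0.0808]
tool_rot: [1.084, 1.279, -1.079]
contact_force: [0.3, -0.3, -1.9]
opening: 0.0536
tool [ 0.4322 -0.0636  0.0774] yaw 9.78 down [ 0.001 -0.    -1.   ] open 0.0536 F [-0.5  0.7 -2.1] t 4.7833
turn [-0.    0.02 -0.04] |alt +-180 about x
```

View pics/g.png

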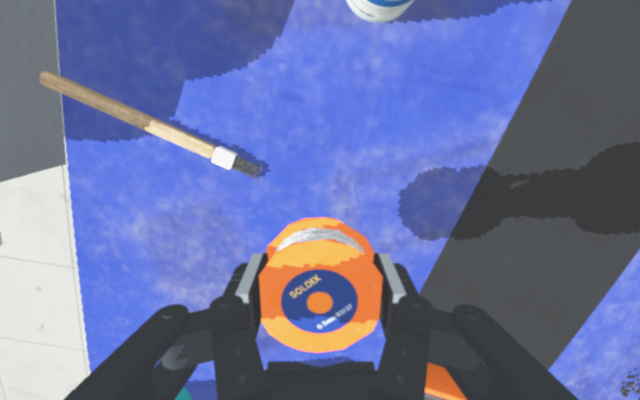

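View pics/g2.png

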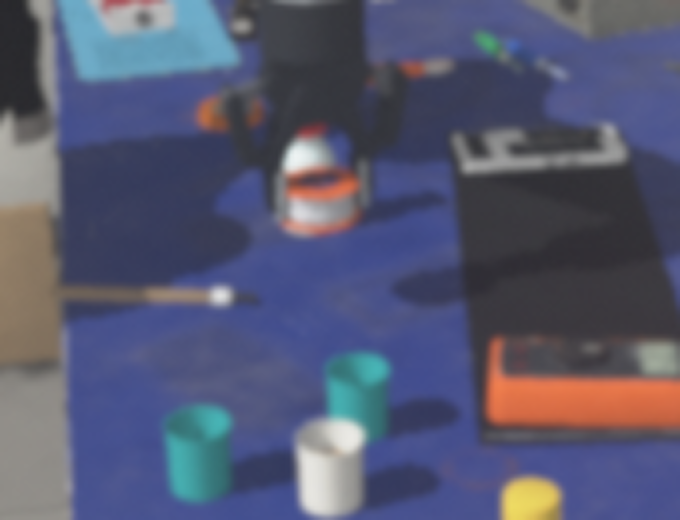

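```bash
python3 - <<'E'
from h import *
im=cv2.imread('pics/g.png');o=ctrl.get_obs();c=cam('wrist',o)
k,_=blob(im,(3,120,120),(18,255,255),(240,265,400,352))
print(onz(c,[(319.5,302)],.1055)*1000,o['tool_pos'])
e=[(319.5,352),(260,302),(380,302)];print(onz(c,e,.1055)*1000)
plan([(.634,-.018,.0774),(.634,-.018,.02),(.634,-.018,.004)])
E
```

```text
[[434.60557005 -65.84722198 105.5       ]] [ 0.43215909 -0.06359816  0.07739052]
[[439.44829781 -93.93024819 105.5       ]
 [408.55583664 -70.39832825 105.5       ]
 [461.13187881 -61.34313542 105.5       ]]
tool [ 0.4322 -0.0636  0.0774] yaw 9.78 down [ 0.001 -0.    -1.   ] open 0.0536 F [-0.5  0.7 -2.1] t 4.7833
turn [-0.    0.02 -0.04] |alt +-180 about x
[ 0.634  -0.018   0.0774] -> [ 1.000e-01  2.067e+02 -1.060e+01]
[ 0.634 -0.018  0.02 ] -> [ 57.5 206.6 -10.7]
[ 0.634 -0.018  0.004] -> [ 73.5 206.6 -10.7]
```

```bash
python3 -m handwheel '[0.5,0,0.025,0,0,0,0, 0.5,0,0.055,-0.003,0,0,0, 0.5,0,0.09,-0.006,0,0,0, 0.5,0,0.125,-0.01,0,0,0, 0.5,0,0.16,-0.012,0,0,0, 0.5,0.015,0.19,-0.012,0,0,0, 0.5,0.03,0.204,-0.012,0,0,0, 0.5,0.045,0.204,-0.012,0,0,0, 0.5,0.055,0.204,-0.012,0,0,0, 0.5,0.065,0.204,-0.012,0,0,0, 0.5,0.07,0.204,-0.012,0,0,0, 0.5,0.07,0.204,-0.012,0,0,0]'
python3 -m handwheel '[0.5,0.002,0,0,0,0,0, 0.5,0.003,0,0,0,0,0, 0.5,0.004,0,0,0,0,0, 0.5,0.004,0,0,0,0,0]'
```

```text
t: 5.78
tool_pos: [0.6287, -0.0172, 0.0051]
tool_rot: [1.082, 1.288, -1.085]
contact_force: [0.3, 0.2, -2.7]
opening: 0.0537
t: 6.12
tool_pos: [0.6315, -0.0173, 0.0041]
tool_rot: [1.083, 1.284, -1.082]
contact_force: [-0.3, 1.3, -2.6]
opening: 0.0535
```

```bash
python3 -m handwheel '[0.5,0.002,0,0,0,0,0, 0.5,0.003,0,0,0,0,0, 0.5,0.003,0,0,0,0,0]'
```

```text
t: 6.37
tool_pos: [0.6318, -0.0173, 0.0018]
tool_rot: [1.083, 1.284, -1.082]
contact_force: [-2.7, 0.3, 4.4]
opening: 0.0532
```

```bash
python3 -m handwheel '[0.7,0,0,0,0,0,0, 0.8,0,0,0,0,0,0, 1,0,0,0,0,0,0, 1,-0.01,0,0,0,0,0, 1,-0.04,0,0,0,0,0, 1,-0.08,0,0,0,0,0, 1,-0.12,0,0,0,0,0, 1,-0.15,0,0,0,0,0, 1,-0.18,0,0,0,0,0, 1,-0.2,0,0,0,0,0, 1,-0.2,0,0,0,0,0]'
python3 - <<'E'
from h import *
im,d,c,o=grab('wrist');cv2.imwrite('pics/i.png',im);np.savez('i.npz',im=im,d=d,rot=o['tool_rot'],pos=o['tool_pos'])
plan([(.40,.33,.3),(.40,.33,.15)],-10)
E
```

```text
t: 7.28
tool_pos: [0.6344, -0.0175, 0.2082]
tool_rot: [1.086, 1.275, -1.076]
contact_force: [0.1, -0.1, -0.1]
opening: 0.0854
tool [ 0.6331 -0.0174  0.2048] yaw 9.78 down [ 0.007 -0.001 -1.   ] open 0.0858 F [-0.7 -0.8  0.1] t 7.3333
turn [19.78  0.06 -0.42] |alt +-180 about x
[0.4  0.33 0.3 ] -> [ -97.3 -170.  -381.7]
[0.4  0.33 0.15] -> [  52.7 -171.  -382.1]
```

View pics/i.png

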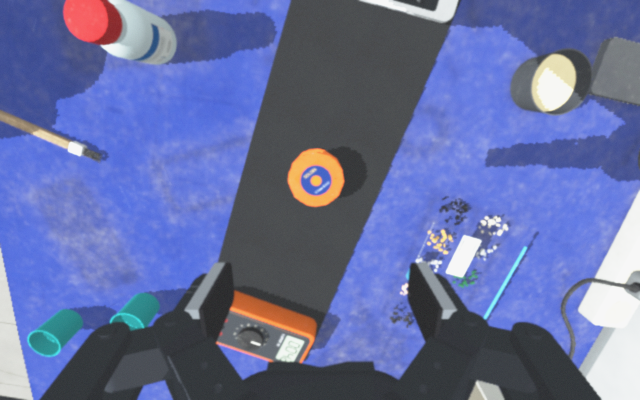

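The reel sits flat at (316,179) on the mat, between the phone's near edge (360,5)–(443,20) and the meter (267,327). Next I measure its centring.

```bash
python3 - <<'E'
from h import *
im,d,c,o=load('i.npz')
k,_=blob(im,(3,120,120),(18,255,255),(280,140,360,215));print('reel',circ(c,k,.026+.002), onz(c,[(316.5,181)],.03)*1000)
hsv=cv2.cvtColor(im,cv2.COLOR_BGR2HSV);m=((im.max(2)<75)&(hsv[:,:,1]<90))
L=[];Rr=[]
for v in list(range(40,135,5))+list(range(215,270,5)):
    xs=np.where(m[v,215:445])[0]+215
    L.append((xs.min()-.5,v));Rr.append((xs.max()+.5,v))
pl=onz(c,L,.002)[:,:2];pr=onz(c,Rr,.002)[:,:2]
fl=cv2.fitLine(pl.astype(np.float32),cv2.DIST_HUBER,0,.01,.01).ravel();fr=cv2.fitLine(pr.astype(np.float32),cv2.DIST_HUBER,0,.01,.01).ravel()
for f in (fl,fr): 
    s=np.sign(f[1]);dr=f[:2]*s;print('dir',dr,'x at y=-.018',f[2]+(-.018-f[3])*dr[0]/dr[1])
print('phone edge',onz(c,[(362,6),(445,20)],.012)*1000)
E
```

```text
reel (array([633.3, -17.2,  65.8]), array([633.9, -17.3])) [[635.24773724 -19.76808522  30.        ]]Traceback (most recent call last):
  File "<stdin>", line 8, in <module>
    return umr_minimum(a, axis, None, out, keepdims, initial, where)
ValueError: zero-size array to reduction operation minimum which has no identity
```

```bash
python3 - <<'E'
from h import *
im,d,c,o=load('i.npz')
b=im.astype(int);m=((b[:,:,0]-b[:,:,2])<45)&(b.max(2)<130)
L=[];Rr=[]
for v in list(range(40,135,5))+list(range(215,255,5)):
    u0=316-int((v-180)*.25*1.0)
    row=m[v]; 
    l=u0-31
    while row[l]: l-=1
    r=u0+31
    while row[r]: r+=1
    L.append((l+.5,v));Rr.append((r-.5,v))
print(L[::6],Rr[::6])
for q in (L,Rr):
    p=onz(c,q,.002)[:,:2].astype(np.float32);f=cv2.fitLine(p,cv2.DIST_HUBER,0,.01,.01).ravel()
    dr=f[:2]*np.sign(f[1]);print('dir',dr,'x at y=-.018',f[2]+(-.018-f[3])*dr[0]/dr[1])
P=onz(c,[(362,6),(445,20)],.012);print('phone edge',P*1000)
E
```

```text
[(279.5, 40), (270.5, 70), (262.5, 100), (253.5, 130), (223.5, 240)] [(443.5, 40), (430.5, 70), (418.5, 100), (404.5, 130), (357.5, 240)]
dir [0.16469614 0.98634434] x at y=-.018 0.5522465
dir [0.1678178 0.985818 ] x at y=-.018 0.71302265
phone edge [[650.16615295 155.42443974  12.        ]
 [733.37426646 158.51662126  12.        ]]
```

```bash
python3 -m handwheel '[1,-0.01,-0.008,-0.018,2,0,0, 1,-0.02,-0.022,-0.05,5,0,0, 1,-0.02,-0.037,-0.085,8,0,0, 1,-0.02,-0.053,-0.12,11,0,0, 1,-0.02,-0.069,-0.155,14,0,0, 1,-0.02,-0.085,-0.19,17,0,0, 1,-0.01,-0.1,-0.225,20,0,0, 1,0,-0.116,-0.26,20,0,0, 1,0,-0.131,-0.295,20,0,0, 1,0,-0.147,-0.33,20,0,0, 1,0,-0.16,-0.36,20,0,0, 1,0,-0.17,-0.382,20,0,0]'
python3 - <<'E'
from h import *
im,d,c,o=grab('wrist');cv2.imwrite('pics/j.png',im);np.savez('j.npz',im=im,d=d,rot=o['tool_rot'],pos=o['tool_pos'])
plan([],-10)
E
```

```text
t: 8.33
tool_pos: [0.396, 0.3318, 0.1982]
tool_rot: [1.336, 1.122, -1.341]
contact_force: [-0.0, -0.3, 1.0]
opening: 0.0855
tool [0.3944 0.3341 0.1983] yaw -9.98 down [-0.005  0.001 -1.   ] open 0.0853 F [-2.1  0.7 -0.1] t 8.3833
turn [ 0.02 -0.01  0.27] |alt +-180 about x
```

View pics/j.png

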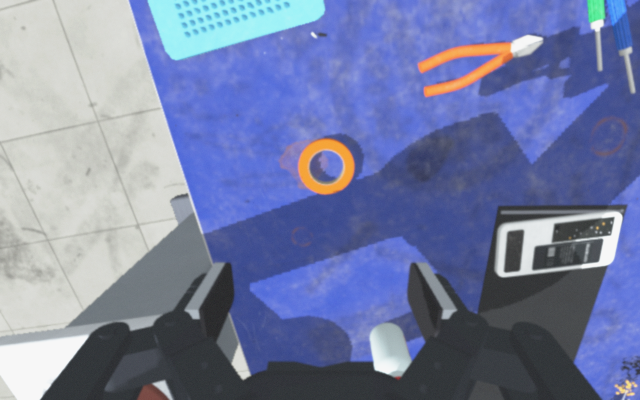

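```bash
python3 - <<'E'
from h import *
im,d,c,o=load('j.npz')
k,z=blob(im,(8,120,150),(25,255,255),(285,125,370,205));print(circ(c,k,.012),cv2.boundingRect(k))
A=onz(c,[(499,206.5),(626,206.5)],.002);print('mat far corners',A.round(4),np.linalg.norm(A[0]-A[1]),A.mean(0))
P=onz(c,[(500,220),(616,214),(498,277),(614,268)],.012);print('phone c',P.mean(0),P.round(3))
K2,_=blob(im,(3,120,150),(18,255,255),(400,20,530,110));print('cutters',onz(c,K2,.01).min(0),onz(c,K2,.01).max(0))
x,y=circ(c,k,.012)[0][:2]/1000
plan([(x,y,.1),(x,y,-.006)],-10)
E
```

```text
(array([406. , 343.1,  61.4]), array([406.2, 343.4])) (299, 138, 55, 56)
mat far corners [[0.5991 0.2585 0.002 ]
 [0.7546 0.231  0.002 ]] 0.1578747331247695 [0.67686496 0.24475702 0.002     ]
phone c [0.66606284 0.19911698 0.012     ] [[0.595 0.246 0.012]
 [0.734 0.229 0.012]
 [0.594 0.168 0.012]
 [0.742 0.153 0.012]]
cutters [0.51435643 0.39765357 0.01      ] [0.6071759  0.43818804 0.01      ]
tool [0.3944 0.3341 0.1983] yaw -9.98 down [-0.005  0.001 -1.   ] open 0.0853 F [-2.1  0.7 -0.1] t 8.3833
turn [ 0.02 -0.01  0.27] |alt +-180 about x
[0.406  0.3431 0.1   ] -> [ 98.2  10.4 -10.9]
[ 0.406   0.3431 -0.006 ] -> [204.2  10.9 -10.9]
```

```bash
python3 -m handwheel '[1,0.03,0.005,-0.005,0,0,0, 1,0.06,0.0105,-0.011,0,0,0, 1,0.09,0.0105,-0.011,0,0,0, 1,0.12,0.0105,-0.011,0,0,0, 1,0.15,0.0105,-0.011,0,0,0, 1,0.175,0.0105,-0.011,0,0,0, 1,0.19,0.0105,-0.011,0,0,0, 1,0.196,0.0105,-0.011,0,0,0, 1,0.199,0.0105,-0.011,0,0,0, 1,0.2,0.0105,-0.011,0,0,0]' 30
python3 - <<'E'
from h import *
plan([(.406,.3431,-.001)],-10)
im,d,c,o=grab('wrist');cv2.imwrite('pics/k.png',im)
E
```

```text
t: 9.22
tool_pos: [0.4108, 0.3391, -0.0002]
tool_rot: [1.339, 1.12, -1.34]
contact_force: [-0.1, 0.1, 0.5]
opening: 0.0853
tool [ 4.108e-01  3.391e-01 -2.000e-04] yaw -10.23 down [-0.001 -0.001 -1.   ] open 0.0853 F [-0.1  0.1  0.5] t 9.2167
turn [-0.23  0.04  0.04] |alt +-180 about x
[ 0.406   0.3431 -0.001 ] -> [ 0.8 -5.4 -3.1]
```

View pics/k.png

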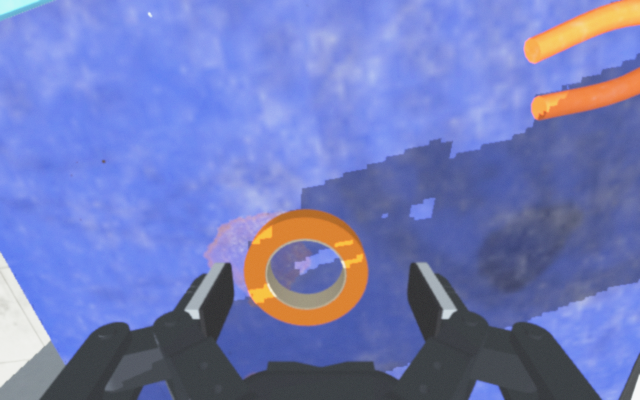

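```bash
python3 -m handwheel '[1,0.001,-0.003,-0.002,0,0,0, 1,0.001,-0.0055,-0.003,0,0,0, 1,0.001,-0.0055,-0.003,0,0,0, 0.5,0.001,-0.0055,-0.003,0,0,0, 0.5,0.001,-0.0055,-0.003,0,0,0, 0.5,0.001,-0.0055,-0.003,0,0,0, 0.5,0.001,-0.0055,-0.003,0,0,0, 0.5,0.001,-0.0055,-0.003,0,0,0, 0.5,0.001,-0.0055,-0.003,0,0,0]' 30
python3 - <<'E'
from h import *
plan([],-10)
im,d,c,o=grab('wrist');cv2.imwrite('pics/l.png',im)
E
```

```text
t: 10.02
tool_pos: [0.4066, 0.3437, 0.0003]
tool_rot: [1.34, 1.12, -1.339]
contact_force: [-2.7, -0.2, 5.8]
opening: 0.0589
tool [4.066e-01 3.437e-01 3.000e-04] yaw -10.23 down [ 0.001  0.001 -1.   ] open 0.0589 F [-2.7 -0.2  5.8] t 10.0167
turn [-0.23 -0.04 -0.02] |alt +-180 about x
```

View pics/l.png

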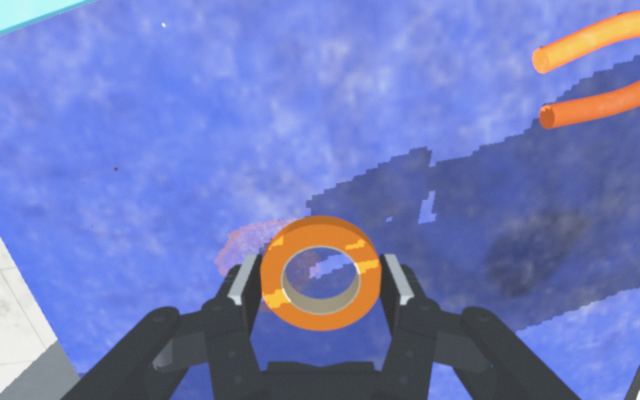

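```bash
python3 - <<'E'
from h import *
im=cv2.imread('pics/l.png');o=ctrl.get_obs();c=cam('wrist',o)
m=cv2.inRange(cv2.cvtColor(im,cv2.COLOR_BGR2HSV),(5,120,120),(28,255,255));m[:200]=0;m[345:]=0;m[:,:235]=0;m[:,405:]=0
k=np.argwhere(m)[:,::-1];q=onz(c,k,.012)*1000;print(q.min(0),q.max(0),(q.min(0)+q.max(0))/2,o['tool_pos'])
E
python3 -m handwheel '[0.5,-0.01,0,0,0,0,0, 0.5,-0.035,0,0,0,0,0, 0.5,-0.07,0,0,0,0,0, 0.5,-0.105,0,0,0,0,0, 0.5,-0.135,0,0,0,0,0, 0.5,-0.15,0,0,0,0,0, 0.5,-0.15,0,0,0,0,0]'
python3 - <<'E'
from h import *
im,d,c,o=grab('wrist');cv2.imwrite('pics/m.png',im)
plan([(.634,-.018,.15),(.634,-.018,.04),(.634,-.018,.032)],-10)
E
```

```text
[377.86421314 311.90533658  12.        ] [439.00832106 375.99273459  12.        ] [408.4362671  343.94903559  12.        ] [4.06600312e-01 3.43668361e-01 2.57798930e-04]
t: 10.65
tool_pos: [0.4088, 0.3449, 0.1551]
tool_rot: [1.348, 1.118, -1.331]
contact_force: [0.3, 0.4, 0.7]
opening: 0.0588
tool [0.4075 0.3441 0.152 ] yaw -10.22 down [ 0.005  0.003 -1.   ] open 0.0586 F [-0.9 -0.2 -0.4] t 10.7
turn [-0.22 -0.2  -0.23] |alt +-180 about x
[ 0.634 -0.018  0.15 ] -> [  2.  287.2 316.1]
[ 0.634 -0.018  0.04 ] -> [112.  286.8 316.5]
[ 0.634 -0.018  0.032] -> [120.  286.7 316.5]
```

View pics/m.png

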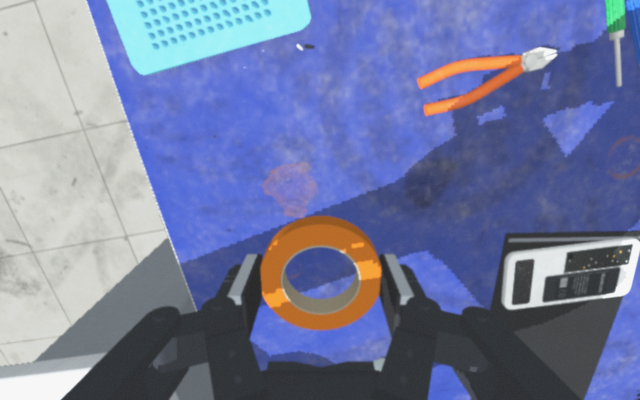

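```bash
python3 -m handwheel '[0.5,0,0.012,0.013,0,0,0, 0.5,0,0.035,0.039,0,0,0, 0.5,0,0.06,0.067,0,0,0, 0.5,0,0.087,0.096,0,0,0, 0.5,0,0.114,0.125,0,0,0, 0.5,0,0.141,0.155,0,0,0, 0.5,0,0.168,0.185,0,0,0, 0.5,0,0.195,0.215,0,0,0, 0.5,0,0.222,0.245,0,0,0, 0.5,0,0.248,0.273,0,0,0, 0.5,0,0.27,0.297,0,0,0, 0.5,0,0.286,0.3155,0,0,0]'
python3 -m handwheel '[0.5,0.02,0,0,0,0,0, 0.5,0.05,0,0,0,0,0, 0.5,0.07,0,0,0,0,0, 0.5,0.08,0,0,0,0,0]'
python3 - <<'E'
from h import *
im,d,c,o=grab('wrist');cv2.imwrite('pics/n.png',im)
plan([(.634,-.018,.04),(.634,-.018,.032)],-10)
E
```

```text
t: 11.7
tool_pos: [0.6312, -0.0205, 0.1461]
tool_rot: [1.339, 1.121, -1.344]
contact_force: [-0.5, 1.0, 1.0]
opening: 0.059
t: 12.03
tool_pos: [0.6275, -0.0178, 0.0626]
tool_rot: [1.336, 1.127, -1.347]
contact_force: [-1.4, -0.2, -0.9]
opening: 0.0587
tool [ 0.627  -0.0175  0.0619] yaw -10.24 down [-0.011  0.002 -1.   ] open 0.0585 F [-1.6  0.9 -0.9] t 12.0833
turn [-0.24  0.02  0.65] |alt +-180 about x
[ 0.634 -0.018  0.04 ] -> [21.9  7.2 -0.8]
[ 0.634 -0.018  0.032] -> [29.9  7.3 -0.8]
```

View pics/n.png

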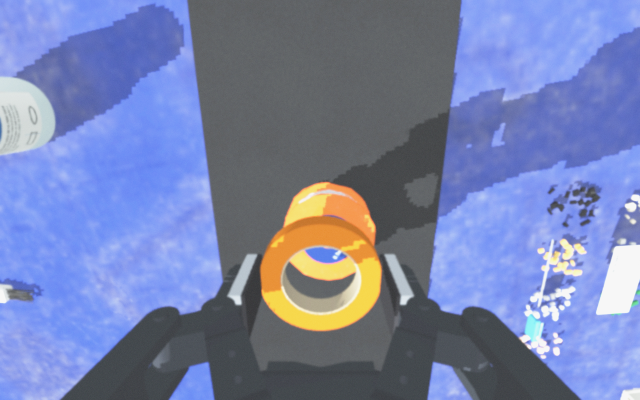

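```bash
python3 -m handwheel '[0.5,0.01,0,0,0,0,0, 0.5,0.01,0,0,0,0,0, 0.5,0.01,0,0,0,0,0, 0.5,0.01,0,0,0,0,0]'
python3 - <<'E'
from h import *
plan([(.634,-.018,.032)],-10)
im,d,c,o=grab('wrist');cv2.imwrite('pics/n2.png',im)
plan([(.634,-.018,.032)],-10)
# reel in this view: orange pixels above tape
m=cv2.inRange(cv2.cvtColor(im,cv2.COLOR_BGR2HSV),(3,120,120),(28,255,255));rows=[(v,np.where(m[v,240:410])[0][[0,-1]]+240) for v in range(185,260,5) if m[v,240:410].any()];print(rows)
E
```

```text
t: 12.42
tool_pos: [0.6326, -0.0179, 0.0607]
tool_rot: [1.34, 1.118, -1.337]
contact_force: [0.1, -0.6, 0.2]
opening: 0.0588
tool [ 0.6326 -0.0179  0.0607] yaw -10.21 down [ 0.002 -0.    -1.   ] open 0.0588 F [ 0.1 -0.6  0.2] t 12.4167
turn [-0.21 -0.01 -0.13] |alt +-180 about x
[ 0.634 -0.018  0.032] -> [28.7  1.4 -0.2]
tool [ 0.6327 -0.0179  0.061 ] yaw -10.21 down [ 0.003 -0.    -1.   ] open 0.059 F [ 0.5 -0.  -0.3] t 12.4667
turn [-0.21 -0.01 -0.16] |alt +-180 about x
[ 0.634 -0.018  0.032] -> [29.   1.2 -0.2]
[(185, array([307, 324])), (190, array([295, 343])), (195, array([289, 349])), (200, array([285, 354])), (205, array([283, 357])), (210, array([281, 359])), (215, array([278, 361])), (220, array([276, 362])), (225, array([275, 365])), (230, array([274, 366])), (235, array([273, 366])), (240, array([271, 370])), (245, array([268, 372])), (250, array([266, 375])), (255, array([264, 377]))]
```

View pics/n2.png

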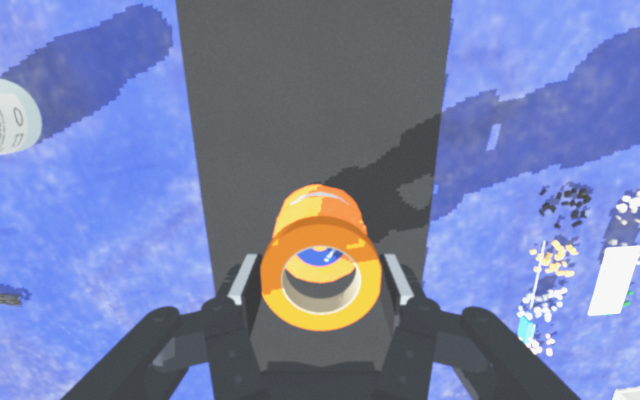

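```bash
python3 - <<'E'
from h import *
o=ctrl.get_obs();c=cam('wrist',o)
print(onz(c,[(320,183.5),(320,184)],.004)*1000, 'upper flange edge',onz(c,[(320,207)],.03)*1000)
print('tape front/back at top z', onz(c,[(321,330)],.0725)*1000,onz(c,[(321,227)],.0725)*1000,onz(c,[(321,216)],.0605)*1000)
E
```

```text
[[640.12651289  10.58858837   4.        ]
 [640.0650954   10.2463713    4.        ]] upper flange edge [[638.74066587   3.22263013  30.        ]]
tape front/back at top z [[629.65944966 -49.77732618  72.5       ]] [[640.03200796   8.37784094  72.5       ]] [[640.23563845   9.14398603  60.5       ]]
```

```bash
python3 -m handwheel '[0.5,0.008,0.001,0,0,0,0, 0.5,0.018,0.001,-0.001,0,0,0, 0.5,0.024,0.001,-0.001,0,0,0, 0.5,0.027,0.001,-0.001,0,0,0, 0.5,0.028,0.001,-0.001,0,0,0, 0.5,0.028,0.001,-0.001,0,0,0]'
python3 -m handwheel '[0.5,0.001,0,0,0,0,0, 0.5,0.0015,0,0,0,0,0, 0.5,0.002,0,0,0,0,0]'
```

```text
t: 12.97
tool_pos: [0.6325, -0.0171, 0.0307]
tool_rot: [1.339, 1.12, -1.34]
contact_force: [-0.5, 0.2, -0.4]
opening: 0.0591
t: 13.22
tool_pos: [0.633, -0.0172, 0.0303]
tool_rot: [1.339, 1.12, -1.34]
contact_force: [-4.3, 0.4, 7.2]
opening: 0.0588
```

Contact at the expected height, so I release and rise.

```bash
python3 -m handwheel '[0.7,0,0,0,0,0,0, 0.8,0,0,0,0,0,0, 1,0,0,0,0,0,0, 1,0,0,0,0,0,0, 1,-0.02,0,0,0,0,0, 1,-0.05,0,0,0,0,0, 1,-0.09,0,0,0,0,0, 1,-0.13,0,0,0,0,0, 1,-0.15,0,0,0,0,0, 1,-0.16,0,0,0,0,0, 1,-0.16,0,0,0,0,0]'
python3 - <<'E'
from h import *
im,d,c,o=grab('wrist');cv2.imwrite('pics/p.png',im)
k,_=blob(im,(3,120,120),(28,255,255),(240,120,400,260));print(circ(c,k,.042))
plan([(.447,.09,.2),(.447,.05,.2)],-10)
E
```

```text
t: 14.13
tool_pos: [0.6344, -0.0173, 0.1925]
tool_rot: [1.342, 1.115, -1.335]
contact_force: [0.1, -0.7, 0.0]
opening: 0.0856
(array([635.2, -16.1,  68.1]), array([635.4, -16.2]))
tool [ 0.633  -0.0172  0.1896] yaw -10.22 down [ 0.001 -0.    -1.   ] open 0.0853 F [ 0.  -0.2 -0.9] t 14.1833
turn [-0.22 -0.   -0.06] |alt +-180 about x
[0.447 0.09  0.2  ] -> [ -10.7 -202.1  -72.5]
[0.447 0.05  0.2  ] -> [ -10.6 -195.   -33.1]
```

View pics/p.png

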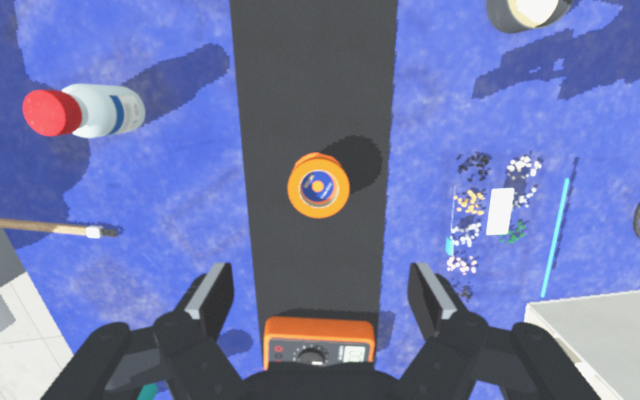

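The tape (319,187) sits concentric on the reel, whose hub shows through the hole. The bottle is next.

```bash
python3 -m handwheel '[1,-0.01,-0.02,-0.001,0,0,0, 1,-0.03,-0.05,-0.005,0,0,0, 1,-0.03,-0.085,-0.008,0,0,0, 1,-0.03,-0.12,-0.011,0,0,0, 1,-0.03,-0.15,-0.015,0,0,0, 1,-0.03,-0.175,-0.018,0,0,0, 1,-0.03,-0.19,-0.02,0,0,0, 1,-0.03,-0.19,-0.02,0,0,0, 1,-0.03,-0.19,-0.02,0,0,0]'
python3 - <<'E'
from h import *
im,d,c,o=grab('wrist');cv2.imwrite('pics/q.png',im);np.savez('q.npz',im=im,d=d,rot=o['tool_rot'],pos=o['tool_pos'])
plan([])
E
```

```text
t: 14.93
tool_pos: [0.4482, 0.0364, 0.2168]
tool_rot: [1.337, 1.122, -1.342]
contact_force: [-0.1, -0.3, -1.1]
opening: 0.0857
tool [0.4489 0.0362 0.2173] yaw -10.22 down [-0.003  0.    -1.   ] open 0.0852 F [ 0.8  0.1 -0.4] t 14.9833
turn [0.   0.02 0.15] |alt +-180 about x
```

View pics/q.png

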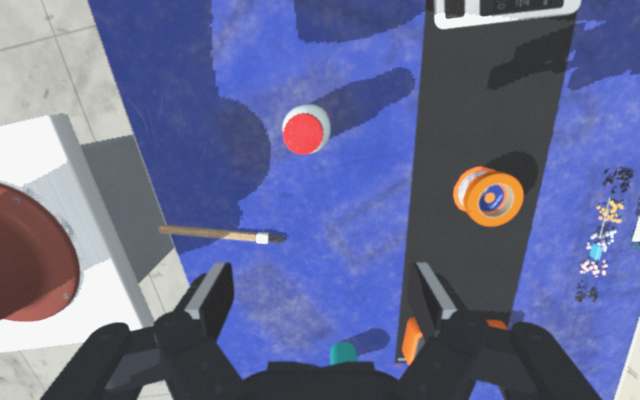

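```bash
python3 - <<'E'
from h import *
im,d,c,o=load('q.npz')
k,_=blob(im,(165,110,90),(180,255,255),(270,100,340,170));print('cap',circ(c,k,.098))
# depth cross-check on cap
kk=np.array([(303,133),(300,130),(306,136)]);print('depth',cloud(c,kk,[d[v,u] for u,v in kk]).round(3))
x,y=circ(c,k,.1)[0][:2]/1000
plan([(x,y,.217),(x,y,.13),(x,y,.02)],-10)
E
```

```text
cap (array([445.2,  93.3,  33.8]), array([445.6,  95.3]))
depth [[0.446 0.094 0.1  ]
 [0.444 0.097 0.099]
 [0.448 0.091 0.1  ]]
tool [0.4489 0.0362 0.2173] yaw -10.22 down [-0.003  0.    -1.   ] open 0.0852 F [ 0.8  0.1 -0.4] t 14.9833
turn [-0.22  0.02  0.15] |alt +-180 about x
[0.4453 0.0935 0.217 ] -> [  0.3 -13.7 -55.7]
[0.4453 0.0935 0.13  ] -> [ 87.3 -13.5 -55.8]
[0.4453 0.0935 0.02  ] -> [197.3 -13.2 -55.8]
```

```bash
python3 -m handwheel '[1,0,-0.005,-0.02,0,0,0, 1,0,-0.013,-0.05,0,0,0, 1,0.01,-0.0135,-0.056,0,0,0, 1,0.04,-0.0135,-0.056,0,0,0, 1,0.07,-0.0135,-0.056,0,0,0, 1,0.1,-0.0135,-0.056,0,0,0, 1,0.13,-0.0135,-0.056,0,0,0, 1,0.155,-0.0135,-0.056,0,0,0, 1,0.172,-0.0135,-0.056,0,0,0, 1,0.182,-0.0135,-0.056,0,0,0, 1,0.183,-0.0135,-0.056,0,0,0, 1,0.183,-0.0135,-0.056,0,0,0]' 25
python3 - <<'E'
from h import *
im,d,c,o=grab('wrist');cv2.imwrite('pics/r.png',im)
plan([(.4453,.0935,.033)],-10)
E
```

```text
t: 15.98
tool_pos: [0.446, 0.0935, 0.0357]
tool_rot: [1.339, 1.12, -1.341]
contact_force: [-0.1, -0.3, -0.7]
opening: 0.0857
tool [0.4469 0.0936 0.0368] yaw -10.23 down [ 0.001 -0.    -1.   ] open 0.0854 F [-0.9 -0.3  0.1] t 16.0333
turn [-0.23 -0.   -0.04] |alt +-180 about x
[0.4453 0.0935 0.033 ] -> [ 3.8 -1.5  0.4]
```

View pics/r.png

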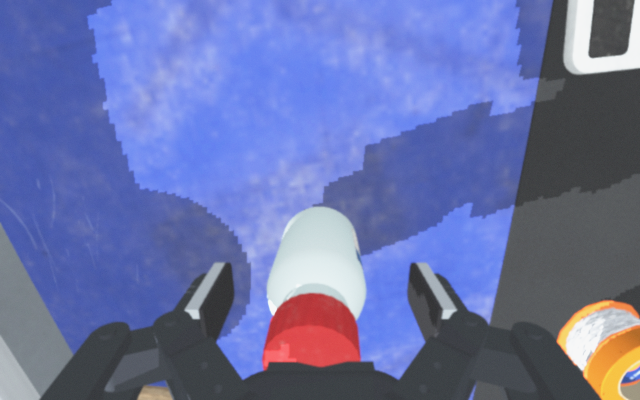

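```bash
python3 -m handwheel '[1,0.001,-0.001,0,0,0,0, 0.3,0.001,-0.001,0,0,0,0, 0.3,0.001,-0.001,0,0,0,0, 0.3,0.001,-0.001,0,0,0,0, 0.3,0.001,-0.001,0,0,0,0, 0.3,0.001,-0.001,0,0,0,0, 0.3,0.001,-0.001,0,0,0,0, 0.3,0.001,-0.001,0,0,0,0]' 25
python3 -m handwheel '[0.3,-0.01,0,0,0,0,0, 0.3,-0.03,0,0,0,0,0, 0.3,-0.05,0,0,0,0,0, 0.3,-0.07,0,0,0,0,0, 0.3,-0.08,0,0,0,0,0, 0.3,-0.08,0,0,0,0,0, 0.3,-0.08,0,0,0,0,0]'
python3 - <<'E'
from h import *
im,d,c,o=grab('wrist');cv2.imwrite('pics/s.png',im)
plan([(.6515,.0895,.116)],-10)
im,d,c,o=grab('side');cv2.imwrite('pics/s2.png',cv2.resize(im[80:280,230:400],None,fx=3,fy=3,interpolation=cv2.INTER_CUBIC))
E
```

```text
t: 16.7
tool_pos: [0.4455, 0.094, 0.0361]
tool_rot: [1.34, 1.119, -1.339]
contact_force: [-0.5, 0.0, 6.4]
opening: 0.0448
t: 17.28
tool_pos: [0.4451, 0.0939, 0.1154]
tool_rot: [1.34, 1.119, -1.339]
contact_force: [-0.4, 0.4, -0.9]
opening: 0.0451
tool [0.4443 0.0939 0.1143] yaw -10.22 down [-0.001 -0.    -1.   ] open 0.0449 F [-0.2 -0.1 -0.8] t 17.3333
turn [-0.22  0.02  0.08] |alt +-180 about x
[0.6515 0.0895 0.116 ] -> [ -2.  204.6 -32.4]
```

View pics/s.png

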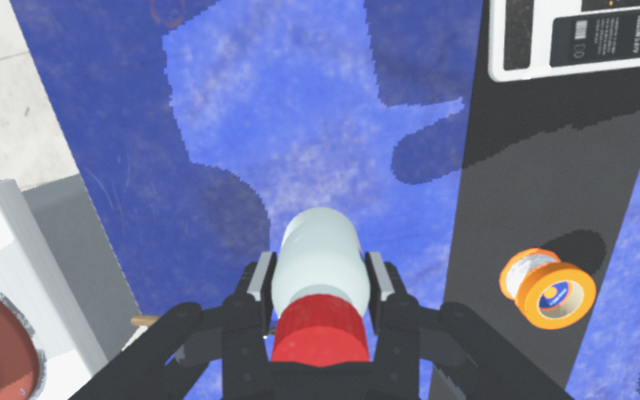

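View pics/s2.png

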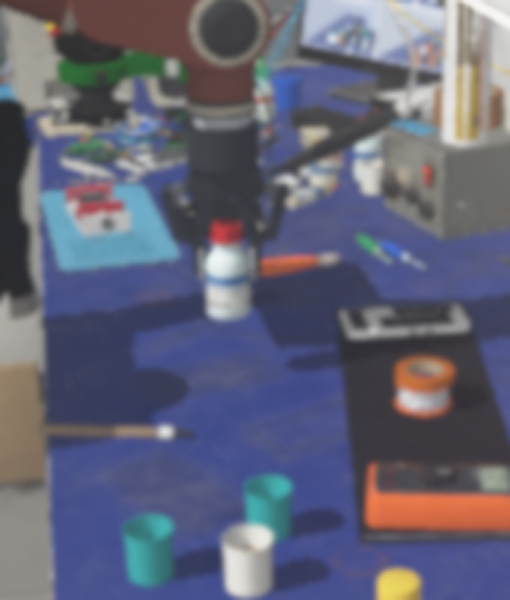

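```bash
python3 -m handwheel '[0.3,0,0.02,-0.003,0,0,0, 0.3,0,0.05,-0.007,0,0,0, 0.3,0,0.085,-0.013,0,0,0, 0.3,0,0.12,-0.019,0,0,0, 0.3,0,0.15,-0.024,0,0,0, 0.3,0,0.18,-0.028,0,0,0, 0.3,0.01,0.197,-0.032,0,0,0, 0.3,0.025,0.205,-0.033,0,0,0, 0.3,0.045,0.205,-0.033,0,0,0, 0.3,0.06,0.205,-0.033,0,0,0, 0.3,0.068,0.205,-0.033,0,0,0, 0.3,0.07,0.205,-0.033,0,0,0]'
python3 -m handwheel '[0.3,0,0,0,0,0,0, 0.3,0,0,0,0,0,0, 0.3,0,0,0,0,0,0]'
python3 - <<'E'
from h import *
plan([(.6524,.0895,.038)],-10)
E
```

```text
t: 18.38
tool_pos: [0.6499, 0.09, 0.0414]
tool_rot: [1.336, 1.124, -1.345]
contact_force: [-0.1, 0.2, -0.9]
opening: 0.0452
t: 18.63
tool_pos: [0.6535, 0.0901, 0.0469]
tool_rot: [1.341, 1.118, -1.337]
contact_force: [0.7, 0.2, -1.2]
opening: 0.0449
tool [0.6535 0.0901 0.0469] yaw -10.22 down [ 0.002  0.    -1.   ] open 0.0449 F [ 0.7  0.2 -1.2] t 18.6333
turn [-0.22 -0.03 -0.14] |alt +-180 about x
[0.6524 0.0895 0.038 ] -> [ 8.9 -1.   0.8]
```

```bash
python3 -m handwheel '[0.3,0.004,0,0,0,0,0, 0.3,0.006,0,0,0,0,0, 0.3,0.007,0,0,0,0,0, 0.3,0.007,0,0,0,0,0]'
python3 -m handwheel '[0.3,0.001,0,0,0,0,0, 0.3,0.002,0,0,0,0,0, 0.3,0.002,0,0,0,0,0]'
```

```text
t: 18.97
tool_pos: [0.6526, 0.09, 0.0384]
tool_rot: [1.339, 1.119, -1.339]
contact_force: [-0.3, 0.1, 0.1]
opening: 0.0449
t: 19.22
tool_pos: [0.6529, 0.0902, 0.0382]
tool_rot: [1.339, 1.12, -1.34]
contact_force: [-4.6, 0.1, 8.3]
opening: 0.0447
```

```bash
python3 -m handwheel '[0.55,-0.001,0,0,0,0,0, 0.65,-0.001,0,0,0,0,0, 0.8,-0.001,0,0,0,0,0, 1,-0.001,0,0,0,0,0, 1,-0.02,0,0,0,0,0, 1,-0.05,0,0,0,0,0, 1,-0.09,0,0,0,0,0, 1,-0.13,0,0,0,0,0, 1,-0.16,0,0,0,0,0, 1,-0.18,0,0,0,0,0, 1,-0.18,0,0,0,0,0]'
python3 - <<'E'
from h import *
im,d,c,o=grab('wrist');cv2.imwrite('pics/t.png',im)
plan([(.41,-.33,.22),(.52,-.12,.22)],-10)
E
```

```text
t: 20.13
tool_pos: [0.6557, 0.0901, 0.2236]
tool_rot: [1.346, 1.112, -1.33]
contact_force: [0.1, -0.3, 1.2]
opening: 0.0853
tool [0.6544 0.0901 0.22  ] yaw -10.23 down [ 0.007  0.    -1.   ] open 0.0855 F [-0.4 -0.3  0.5] t 20.1833
turn [-0.23 -0.07 -0.37] |alt +-180 about x
[ 0.41 -0.33  0.22] -> [  -1.6 -165.9  456.8]
[ 0.52 -0.12  0.22] -> [ -0.9 -95.  230.6]
```

View pics/t.png

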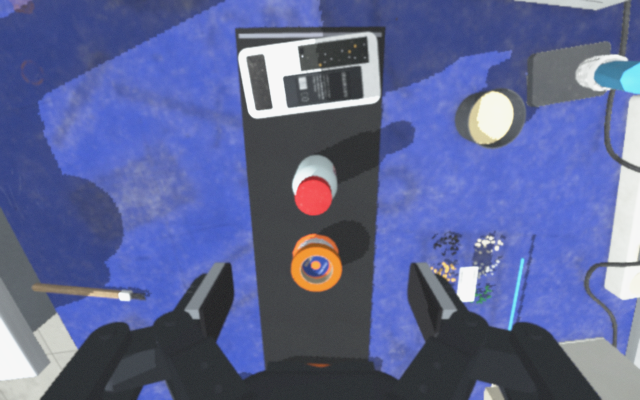

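```bash
python3 -m handwheel '[1,0,-0.005,0.014,2,0,0, 1,0,-0.014,0.04,6,0,0, 1,0,-0.026,0.07,10,0,0, 1,0,-0.039,0.105,14,0,0, 1,0,-0.051,0.14,18,0,0, 1,0,-0.064,0.175,22,0,0, 1,0,-0.076,0.21,26,0,0, 1,0,-0.089,0.245,30,0,0, 1,0,-0.102,0.28,34,0,0, 1,0,-0.115,0.315,38,0,0, 1,0,-0.127,0.35,42,0,0, 1,0,-0.138,0.38,46,0,0]'
python3 - <<'E'
from h import *
plan([(.406,-.317,.2)],-60)
E
```

```text
t: 21.18
tool_pos: [0.4461, -0.2606, 0.2131]
tool_rot: [1.888, 0.571, -1.894]
contact_force: [0.2, -0.6, -0.6]
opening: 0.0855
tool [ 0.4461 -0.2606  0.2131] yaw -56.56 down [-0.004  0.002 -1.   ] open 0.0855 F [ 0.2 -0.6 -0.6] t 21.1833
turn [3.44 0.13 0.25] |alt +-180 about x
[ 0.406 -0.317  0.2  ] -> [13.1 25.  64.5]
```

```bash
python3 -m handwheel '[1,0,0.008,0.02,2,0,0, 1,0,0.017,0.04,3,0,0, 1,0,0.025,0.06,3,0,0, 1,0,0.025,0.064,3,0,0, 1,0,0.025,0.064,3,0,0]'
python3 - <<'E'
from h import *
im,d,c,o=grab('wrist');cv2.imwrite('pics/u.png',im);np.savez('u.npz',im=im,d=d,rot=o['tool_rot'],pos=o['tool_pos'])
plan([(.406,-.317,.2)],-60)
E
```

```text
t: 21.6
tool_pos: [0.408, -0.3158, 0.2137]
tool_rot: [1.92, 0.529, -1.924]
contact_force: [-0.3, 0.2, 0.3]
opening: 0.0853
tool [ 0.4088 -0.3152  0.2141] yaw -59.34 down [-0.002  0.003 -1.   ] open 0.0853 F [0.3 1.  0.1] t 21.65
turn [0.66 0.03 0.21] |alt +-180 about x
[ 0.406 -0.317  0.2  ] -> [14.1  0.2  3.4]
```

View pics/u.png

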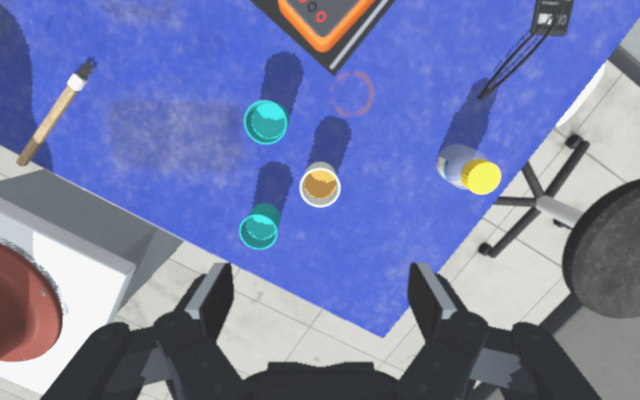

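```bash
python3 - <<'E'
from h import *
im,d,c,o=load('u.npz')
p=onz(c,[(320.5,187.5),(300,187.5),(341,187.5),(320.5,168),(320.5,207)],.046)*1000;print(p.round(1))
kk=[(320,205),(303,195)];print(cloud(c,kk,[d[v,u] for u,v in kk]).round(3))
hsv=cv2.cvtColor(im,cv2.COLOR_BGR2HSV);m=((hsv[:,:,1]<70)&(hsv[:,:,2]>140)).astype(np.uint8)
z=np.zeros_like(m);z[155:215,295:350]=m[155:215,295:350];k=np.argwhere(z)[:,::-1];q=onz(c,k,.046)*1000;print(cv2.minEnclosingCircle(q[:,:2].astype(np.float32)),k.min(0),k.max(0))
plan([(.405,-.316,.2)],-60)
E
```

```text
[[ 404.9 -318.1   46. ]
 [ 393.9 -299.6   46. ]
 [ 415.8 -336.6   46. ]
 [ 422.8 -307.5   46. ]
 [ 386.2 -329.1   46. ]]
[[ 0.388 -0.328  0.045]
 [ 0.388 -0.306  0.045]]
((407.0932312011719, -316.1771545410156), 24.69784927368164) [299 162] [340 207]
tool [ 0.4088 -0.3152  0.2141] yaw -59.34 down [-0.002  0.003 -1.   ] open 0.0853 F [0.3 1.  0.1] t 21.65
turn [0.66 0.03 0.21] |alt +-180 about x
[ 0.405 -0.316  0.2  ] -> [14.2 -1.2  3.7]
```

```bash
python3 -m handwheel '[1,0.02,0,0.004,0,0,0, 1,0.05,0,0.004,0,0,0, 1,0.085,0,0.004,0,0,0, 1,0.12,0,0.004,0,0,0, 1,0.15,0,0.004,0,0,0, 1,0.175,0,0.004,0,0,0, 1,0.19,0,0.004,0,0,0, 1,0.2,0,0.004,0,0,0, 1,0.204,0,0.004,0,0,0, 1,0.204,0,0.004,0,0,0, 1,0.204,0,0.004,0,0,0]' 25
python3 - <<'E'
from h import *
im,d,c,o=grab('wrist');cv2.imwrite('pics/v.png',im)
plan([(.4055,-.3175,.01)],-60)
E
```

```text
t: 22.57
tool_pos: [0.4074, -0.318, 0.0132]
tool_rot: [1.919, 0.527, -1.917]
contact_force: [-0.1, -0.2, 0.1]
opening: 0.0855
tool [ 0.4076 -0.3184  0.0137] yaw -59.21 down [ 0.002 -0.002 -1.   ] open 0.0853 F [-0.7 -0.7  0.3] t 22.6167
turn [ 0.79 -0.03 -0.13] |alt +-180 about x
[ 0.4055 -0.3175  0.01  ] -> [ 3.7 -1.9  1.3]
```

View pics/v.png

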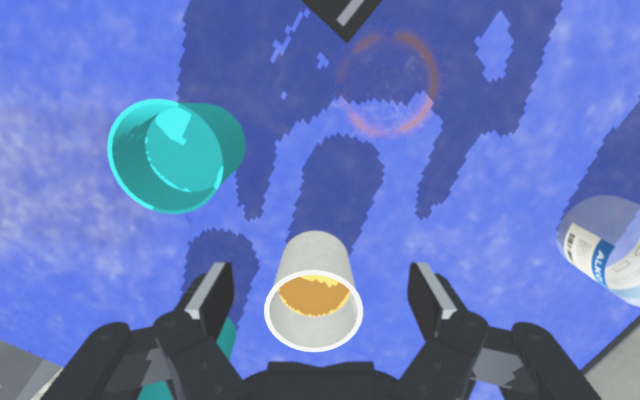

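```bash
python3 -m handwheel '[1,0.002,-0.002,0.001,0,0,0, 0.25,0.002,-0.002,0.001,0,0,0, 0.25,0.002,-0.002,0.001,0,0,0, 0.25,0.002,-0.002,0.001,0,0,0, 0.25,0.002,-0.002,0.001,0,0,0, 0.25,0.002,-0.002,0.001,0,0,0, 0.25,0.002,-0.002,0.001,0,0,0, 0.25,0.002,-0.002,0.001,0,0,0]' 25
python3 -m handwheel '[0.25,-0.01,0,0,0,0,0, 0.25,-0.03,0,0,0,0,0, 0.25,-0.06,0,0,0,0,0, 0.25,-0.09,0,0,0,0,0, 0.25,-0.11,0,0,0,0,0, 0.25,-0.11,0,0,0,0,0, 0.25,-0.11,0,0,0,0,0]'
python3 - <<'E'
from h import *
im,d,c,o=grab('wrist');cv2.imwrite('pics/w.png',im)
plan([(.6145,-.128,.12)],-10)
E
```

```text
t: 23.28
tool_pos: [0.4049, -0.3168, 0.0108]
tool_rot: [1.919, 0.528, -1.918]
contact_force: [-1.1, 0.9, 4.1]
opening: 0.0406
t: 23.87
tool_pos: [0.4055, -0.3174, 0.1221]
tool_rot: [1.919, 0.524, -1.916]
contact_force: [0.1, 0.6, -0.7]
opening: 0.0408
tool [ 0.4046 -0.3165  0.1202] yaw -59.23 down [ 0. -0. -1.] open 0.0403 F [-0.9  0.8 -0.7] t 23.9167
turn [-4.923e+01  0.000e+00 -1.000e-02] |alt +-180 about x
[ 0.6145 -0.128   0.12  ] -> [ 2.000e-01 -5.460e+01 -2.768e+02]
```

View pics/w.png

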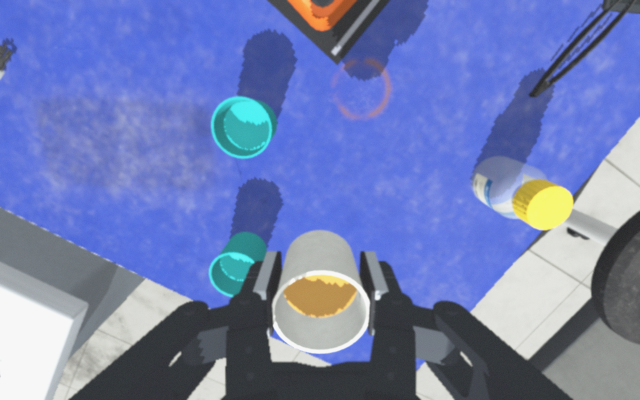

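```bash
python3 -m handwheel '[0.25,0,-0.003,-0.015,-3,0,0, 0.25,0,-0.009,-0.045,-8,0,0, 0.25,0,-0.015,-0.075,-13,0,0, 0.25,0,-0.021,-0.105,-18,0,0, 0.25,0,-0.027,-0.135,-23,0,0, 0.25,0,-0.033,-0.165,-28,0,0, 0.25,0,-0.039,-0.195,-33,0,0, 0.25,0,-0.045,-0.225,-38,0,0, 0.25,0,-0.05,-0.25,-43,0,0, 0.25,0,-0.0535,-0.27,-47,0,0, 0.25,0,-0.0545,-0.277,-49,0,0, 0.25,0,-0.0545,-0.277,-49,0,0]'
python3 -m handwheel '[0.25,0.02,0,0,0,0,0, 0.25,0.04,0,0,0,0,0, 0.25,0.06,0,0,0,0,0, 0.25,0.075,0,0,0,0,0, 0.25,0.085,0,0,0,0,0, 0.25,0.09,0,0,0,0,0, 0.25,0.09,0,0,0,0,0]'
python3 - <<'E'
from h import *
im,d,c,o=grab('wrist');cv2.imwrite('pics/x.png',im)
plan([(.6156,-.127,.0135)],-10)
E
```

```text
t: 24.92
tool_pos: [0.6145, -0.1262, 0.1175]
tool_rot: [1.336, 1.125, -1.34]
contact_force: [-0.7, 0.1, -0.5]
opening: 0.0408
t: 25.5
tool_pos: [0.6136, -0.128, 0.0286]
tool_rot: [1.339, 1.122, -1.342]
contact_force: [0.6, 0.3, -0.8]
opening: 0.0401
tool [ 0.6146 -0.1282  0.03  ] yaw -10.25 down [-0.001  0.    -1.   ] open 0.0407 F [ 0.9 -0.5 -0.1] t 25.55
turn [-0.25 -0.    0.04] |alt +-180 about x
[ 0.6156 -0.127   0.0135] -> [16.5  0.8 -1.4]
```

View pics/x.png

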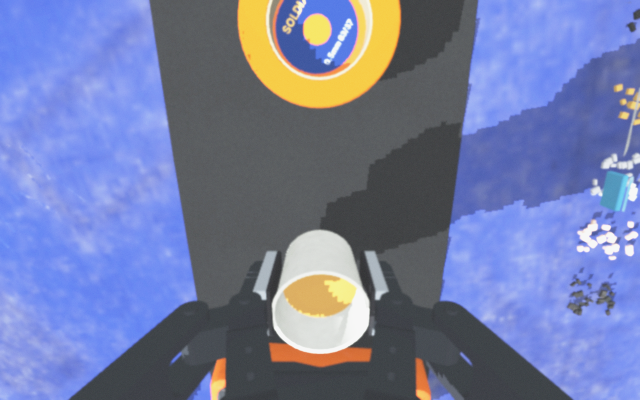

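```bash
python3 -m handwheel '[0.25,0.006,0,-0.001,0,0,0, 0.25,0.011,0,-0.001,0,0,0, 0.25,0.014,0,-0.001,0,0,0, 0.25,0.0155,0,-0.001,0,0,0, 0.25,0.0155,0,-0.001,0,0,0]'
python3 -m handwheel '[0.25,0.001,0,0,0,0,0, 0.25,0.002,0,0,0,0,0, 0.25,0.002,0,0,0,0,0]'
```

```text
t: 25.97
tool_pos: [0.6148, -0.127, 0.0145]
tool_rot: [1.339, 1.12, -1.34]
contact_force: [0.3, 0.2, -0.9]
opening: 0.0405
t: 26.22
tool_pos: [0.6152, -0.1271, 0.0129]
tool_rot: [1.34, 1.119, -1.339]
contact_force: [0.5, -0.0, -0.1]
opening: 0.0404
```

```bash
python3 -m handwheel '[0.25,0.001,0,0,0,0,0, 0.25,0.001,0,0,0,0,0, 0.5,0.001,0,0,0,0,0, 0.6,0,0,0,0,0,0, 0.75,0,0,0,0,0,0, 1,0,0,0,0,0,0, 1,0,0,0,0,0,0, 1,-0.02,0,0,0,0,0, 1,-0.05,0,0,0,0,0, 1,-0.09,0,0,0,0,0, 1,-0.13,0,0,0,0,0, 1,-0.16,0,0,0,0,0]'
python3 -m handwheel '[1,-0.035,0,0.02,0,0,0, 1,-0.07,0,0.05,0,0,0, 1,-0.1,0,0.07,0,0,0, 1,-0.12,0,0.09,0,0,0, 1,-0.14,0,0.1,0,0,0, 1,-0.15,0,0.1,0,0,0, 1,-0.15,0,0.1,0,0,0]'
python3 - <<'E'
from h import *
im,d,c,o=grab('wrist');cv2.imwrite('pics/y.png',im);np.savez('y.npz',im=im,d=d,rot=o['tool_rot'],pos=o['tool_pos'])
im,d,c,o=grab('side');cv2.imwrite('pics/y2.png',cv2.resize(im[130:310,230:470],None,fx=3,fy=3,interpolation=cv2.INTER_CUBIC))
plan([])
E
```

```text
t: 27.22
tool_pos: [0.6159, -0.1273, 0.1765]
tool_rot: [1.34, 1.116, -1.337]
contact_force: [0.8, -0.2, 0.7]
opening: 0.0856
t: 27.8
tool_pos: [0.5982, -0.2262, 0.3261]
tool_rot: [1.341, 1.114, -1.337]
contact_force: [-0.2, -0.1, -0.3]
opening: 0.0854
tool [ 0.5973 -0.2247  0.3218] yaw -10.19 down [-0.001  0.001 -1.   ] open 0.0853 F [0.2 0.5 0.4] t 27.9
turn [-0.   -0.04  0.05] |alt +-180 about x
```

View pics/y.png

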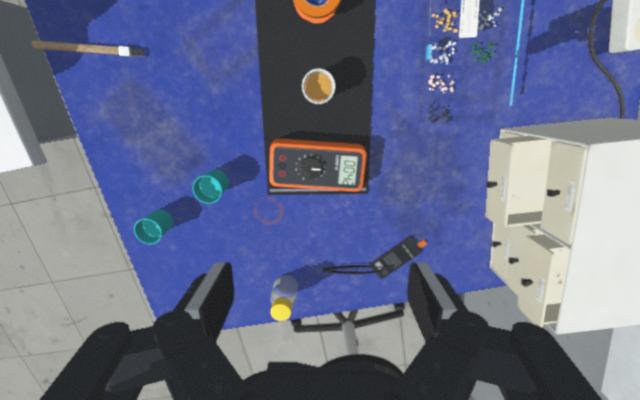

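View pics/y2.png

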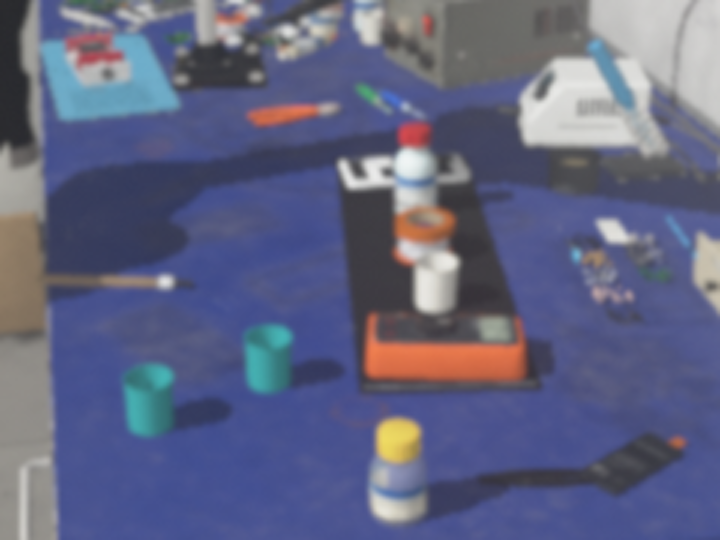

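The row stands: bottle, reel with tape, pot and meter are aligned, and the bystanders haven't moved. I take one last measurement from above.

```bash
python3 -m handwheel '[1,-0.02,0,-0.03,0,0,0, 1,-0.05,0,-0.065,0,0,0, 1,-0.07,0,-0.1,0,0,0, 1,-0.08,0,-0.13,0,0,0, 1,-0.08,0,-0.15,0,0,0, 1,-0.08,0,-0.15,0,0,0, 1,-0.08,0,-0.15,0,0,0, 1,-0.08,0,-0.15,0,0,0]'
python3 - <<'E'
from h import *
im,d,c,o=grab('wrist');cv2.imwrite('pics/z.png',im);np.savez('z.npz',im=im,d=d,rot=o['tool_rot'],pos=o['tool_pos'])
plan([])
E
```

```text
t: 28.57
tool_pos: [0.6234, -0.0776, 0.4002]
tool_rot: [1.337, 1.123, -1.342]
contact_force: [-0.7, -0.6, -0.5]
opening: 0.0856
tool [ 0.6234 -0.0782  0.4006] yaw -10.24 down [-0.003  0.    -1.   ] open 0.0855 F [-0.2  0.1  0.3] t 28.6167
turn [0.   0.01 0.19] |alt +-180 about x
```

View pics/z.png

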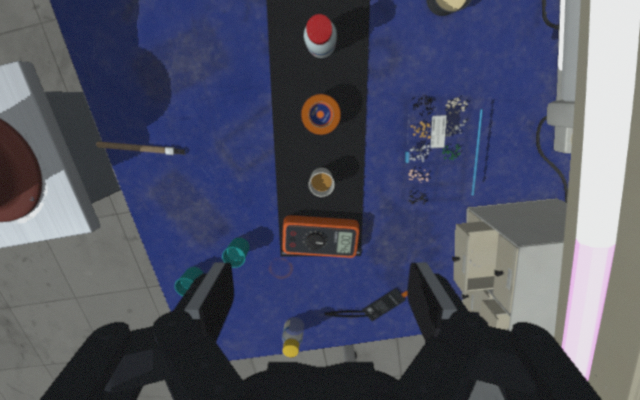

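```bash
python3 - <<'E'
from h import *
im,d,c,o=load('z.npz')
k,_=blob(im,(3,110,80),(28,255,255),(295,85,350,145));t=circ(c,k,.042)[0];print('tape',t)
k,_=blob(im,(165,100,70),(180,255,255),(295,5,345,60));b=circ(c,k,.1)[0];print('cap',b)
p=onz(c,[(321,182.5)],.048)[0]*1000;print('pot',p)
M=onz(c,[(286,217),(358,220),(283,252),(357,257)],.044).mean(0)*1000;print('meter',M)
A=onz(c,[(279,257),(361,255)],.002)*1000;print('mat end',A.mean(0),np.linalg.norm(A[0]-A[1]))
u=np.array([.167,.986]);e=A.mean(0)[:2]
mc=e+270*u
n=np.array([.986,-.167])
for nm,q in [('tape',t),('bottle',b),('pot',p)]: 
    v=np.array(q[:2])-mc;print(nm,'along',(v@u).round(1),'across',(v@n).round(1))
print('reel-pot',np.hypot(*(np.array(t[:2])-p[:2])),'pot-meter',np.hypot(*(p-M)[:2]),'reel-bottle',np.hypot(*(t-b)[:2]))
i,dd,cs,_=grab('side');o=ctrl.get_obs();print(o['contact_force'],o['opening'])
print('amber now',onz(cs,[(362,274)],.074), np.abs(i[255:310,345:380].astype(int)-np.load('a_side.npz')['im'][255:310,345:380]).mean(),'cutters diff',np.abs(i[160:172,310:345].astype(int)-np.load('a_side.npz')['im'][160:172,310:345]).mean())
E
```

```text
tape [635.2 -19.1  62.4]
cap [652.6  89.6  35.1]
pot [ 617.0415768  -126.57442253   48.        ]
meter [ 599.3960907 -226.2643824   44.       ]
mat end [ 586.44665425 -286.20582722    2.        ] 162.22644626173894
tape along 1.5 across 3.5
bottle along 111.6 across 2.5
pot along -107.5 across 3.5
reel-pot 108.9976138808741 pot-meter 101.23957367935368 reel-bottle 110.08383169203367
[1.10741762 0.52740649 0.51270754] 0.08571358897385735
amber now [[ 0.49313554 -0.4515671   0.074     ]] 6.404848484848485 cutters diff 3.2904761904761903
```

```bash
python3 -c "
from station import ctrl
print(ctrl.finish_job())"
```

```text
the job is handed in; nothing more can be done
None
```

I set out the row on the mat and handed the job in at about 29 s on the robot's clock. No verdict came back.

I placed the reel first, then the tape roll flat on it, then the tall bottle and the off-white pot. The gripper was clear of everything at the end.

The last overhead measurement, against the mat frame:

| Item | Along the mat from its centre | Off the long centre line |
|---|---|---|
| Tape roll on reel | +1.5 mm | 3.5 mm |
| Bottle (toward the phone) | +112 mm | 2.5 mm |
| Pot (toward the meter) | −108 mm | 3.5 mm |

- **Spacing:** the bottle is 110 mm from the reel and the pot 109 mm from the reel. The bottle is about 108 mm from the phone.
- **Uprightness:** all four look upright in the pictures. I did not measure tilt.
- **Tape on reel:** when I set it down the two looked concentric, within about 2 mm. The last check measured only the tape.
- **Bystanders:** the short bottle and the cutters look unmoved in the side view.

**A check that disagreed:** the distance from pot to meter came out as 101 mm from the meter's top corners, but about 112 mm from the mat end. An earlier fix on the meter gave about 110 mm. All are within the 95–125 mm limit, and I trust the corner-based figure least because I picked those corners by hand.

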